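# Lock a nose rest into the slotted rail and hang the spectacle frame on it

### The arm

A 6-joint arm with a two-finger parallel gripper is mounted at the origin on a cart in front of the work surface, level with it; the furniture and walls round the work are solid. World frame = base frame: x ahead of the robot, y to its left, z up, the work surface at z = 0. Lengths are in m, angles in rad, forces in N, time in s.
With the tool pointing down it reaches from about 0.35 to 0.975 m from the base axis. Payload 4.9 kg.
Tool frame: the origin (TCP) lies at the very end of the fingers, on their centre line; the grasp point (between the pads) lies 19 mm behind it; z points along the fingers, x is the direction in which the jaws open and shut, and the axes are right-handed (so a half turn about z gives the same grasp; the last joint's range is limited). The gripper opens to 85 mm and grips with 20 to 120 N. Pads are 22 mm wide; open, the fingers measure 114 mm over their backs; the gripper's body (76 mm by 85 mm) begins 54 mm behind the grasp point. The pads swing forward as they close: fully open they stand 13 mm farther back than shut.
Start: joints at [-1.394, 0.053, 1.613, -0, 1.476, -0.119], TCP at [0.182, -0.598, 0.194] pointing down, gripper open.
Joint ranges: [-3.01, 3.01], [-1.01, 2.22], [0.06, 2.58], [-1.02, 4.17], [0.09, 2.62], [-3.14, 3.14]. Speed limits (rad/s): [2.57, 2.57, 3.14, 3.14, 3.14, 3.14].

### API

Orientations are given as a unit quaternion [w, x, y, z].
In Python, from plant import * gives the robot as it stands.
- The arm moves only by the shell command python3 -m inch 'ROWS'. ROWS is text: rows parted by semicolons, each of 7 numbers parted by spaces: the shift along the tool's x, y, z in m, then the turn, a rotation vector about the tool's x, y, z in rad, then the closure, from 0 (fully open) to 1 (shut). A call has 1 to 10 rows; each row shifts and turns the commanded pose from where the row before left it, along the tool's axes as they then stand; what a row does not reach is not made up. A row lasts 1/12 s, in which the tool goes at most 41.7 mm and 7.16 degrees, less where a joint would pass 70% of its speed; a pose out of reach is approached as far as the arm can. A call with a gripper value outside its range is refused whole. The fingers move at their own pace and stop on an object; the grip force is fixed at half the most. Time passes only in rows, so rows that do not move let the fingers close. It gives the time, the measured TCP pose, the force and the opening at its end, in the units of the state.
- state(): the state, without advancing time (a new reading comes with each control period).
- grab_frame(name): name is "scene" or "top" or "wrist"; returns the picture (420x560x3 uint8, blue, green, red); there is no depth.
- camera_info(name): a dict with "vertical_fov" (degrees; the focal length in pixels is half the picture's height over the tangent of half this angle, whatever the lens; pixels are square), "cx", "cy" (the principal point, pixels), "k1" (the pictures are not rectified: a ray, as slopes to the right and down, at radius r is drawn at 1 + k1 r^2 times it, then the intrinsics apply), "origin" and "rotation" of the camera in the world. Camera axes: x right, y down, z forward; pixel columns grow to the right and rows downward; lengths in m; the calibration is good to about 2 mm. A picture is of the moment at which its call begins: read the wrist's pose just before it. camera_info takes no time and is no camera call; for the wrist camera it gives the pose at the moment of the call.
- job_done(): hands the job in, once; it reports no verdict.
The state is a dict: "time": time; "joint_pos": joint angles; "joint_vel": joint speeds; "joint_efforts": joint torques, N m; "tool_pos": TCP position; "tool_rot": TCP orientation; "contact_force": force on the tool from outside, world axes, zero at the start; "ft_torque": the same for the moment, N m; "gripper_width": opening from 0.0 (shut) to 1.0 (fully open).
Only numpy, scipy, OpenCV 4.12 (cv2) and the standard library are available. Lean on these libraries where they do the work, as an engineer would, in place of code of your own. Each camera call takes 0.05 s, during which the arm holds its last target.

### The job

Set up the inspection stand for this frame: put the T-foot of the blue nose rest down through the slot of the aluminium rail at its red centre mark, and turn the rest a quarter turn so that the foot is caught under the slot and the ridge runs square across the rail. Then take the folded spectacles out of the pink foam nest, lower them onto the narrow white ridge with the nose pads astride it and the bridge and folded temples lying on it, and leave them hanging there level, free of everything else. Do not disturb the parts bin, the side cutters and the roll of tape.

Things in the scene. Friction and masses are not known exactly. Their poses are not given: they have to be found in the camera images.
- rail: Aluminium T-slot rail, fixed, 60 mm wide (x), 200 mm long (y), 30 mm high; black end caps and screw lugs reach 31 mm beyond each end. Origin on the bench under its centre, z up. A 13 mm wide slot runs all along its top (along y); the lips beside it are 6 mm thick; the channel below them is 40 mm wide with its floor 4 mm above the bench.
- rail_mark (a point): The red centre mark, a line across both lips: the point on the slot's centre line at the height of the rail's top, 30 mm above the bench. Axes as the rail's.
- rest: Blue nose rest, 0.2 kg, loose, upright in a pocket of the holder. Origin: centre of the underside of its round flange (44 mm across, 6 mm thick), z up, x along its ridge. Above: a blade 38 mm long (x), 12 mm thick (y), up to z 50 mm; on it a fin 52 mm long, 7 mm thick, white at the top, up to z 60 mm. Both ends alike: a half turn changes nothing. Lift it straight up by 25 mm to leave the holder.
- rest_grip (a point): Point in the blue blade 40 mm above the rest's origin: grip it here from above, across its 12 mm thickness (fingers closing along its y). Axes as the rest's.
- rest_ridge (a point): Centre of the flat white top of the fin (the ridge, 52 x 7 mm), 60 mm above the rest's origin. Axes as the rest's.
- rest_foot (a point): Lowest point of the T-foot, 17 mm below the rest's origin: a round steel cross-bar 30 mm long (along x, parallel to the ridge) and 9 mm thick on a 9 mm round shank. It passes the slot only with the ridge along the slot. With the flange on the rail it is 2 mm clear below the lips and turns freely either way.
- holder: Black block, fixed, 58 mm (x) by 150 mm (y), 28 mm high, origin under its centre. The blue rest stands in the pocket 37 mm toward +y, ridge along x. The grey rest 37 mm toward -y is a spare of another size, fixed.
- nest: Pink foam nest, fixed, 76 mm (x) by 164 mm (y), origin under its centre; floor 8 mm above the bench, 14 mm high lip along the front (-x), 24.5 mm high shoulders at both ends of the back, the middle of the back open for fingers. The spectacles stand in it, front toward -x.
- specs: Black spectacle frame, about 40 g, temples folded, right way up: 48 mm deep (x), 145 mm wide (y), 46 mm high. Origin: centre of the underside, level with the lens bottoms; front toward -x. Hung, its x lies along the ridge (front at either end), its centre within 5 mm of the ridge's centre, its origin 32 mm above the rest's.
- specs_center (a point): Centre of the spectacles, 23 mm above their origin; hung, it lies 5 mm below the ridge's top. Grip the frame from above, front to back (fingers closing along x, 45 mm wide; brow 39 to 45 mm, temples 28 to 45 mm above the origin), 25 mm to either side (y) of this point: there the fingers pass beside the ridge.
- specs_bridge (a point): Middle of the underside of the bridge, 20 mm before the centre (-x), 27.5 mm above the spectacles' origin. Bridge (x -23 to -17 mm) and folded temples (x 8 to 24 mm, underside at z 28.5 mm) lie on the ridge.
- specs_pads (a point): Between the nose pads, 23 mm above the spectacles' origin, where their inverted V is narrowest, 10 mm; it opens downward to 21 mm, and guides the frame onto the 7 mm ridge.
- glue: White and yellow glue bottle, 35 mm across, 98 mm high, a bystander (fixed). Origin under its centre.
- bin: Small open blue parts bin, 60 x 85 x 28 mm, a bystander. Origin under its centre.
- cutters: Blue-handled side cutters, 120 x 49 x 12 mm, lying flat, a bystander. Origin under the centre.
- brown_tape: Roll of brown tape, 92 mm across, 48 mm high, a bystander. Origin under its centre.

How it is judged:
By the outcome, as a careful person would: the job done as asked, in the order asked, and still so for the second after the job is handed in, with the robot touching nothing.
It also fails if it takes over 61 s, if anything falls off the work surface, if the arm or the gripper's body presses on something with over 40 N, if the wrist force passes 120 N, or if a joint passes its speed limit or range.

## Working session

There is one attempt and no reset: what is moved stays moved. The work goes in short steps, Python scripts to look and compute and a shell command to move; the robot and the scene stay as the last step left them, time stands still between calls to the robot, and variables do not carry over. Pictures are saved under pics/ and viewed, and the job is handed in when it is done.

```bash
ls; mkdir -p pics; python3 - <<'E'
from plant import *
import cv2
s=state();print(s)
for n in ["scene","top","wrist"]:
    print(n,camera_info(n))
    cv2.imwrite(f"pics/{n}0.png",grab_frame(n))
E
```

```text
pics
{'time': 0.0, 'joint_pos': array([-1.39403339e+00,  5.33916508e-02,  1.61425725e+00, -2.59012649e-05,
        1.47603696e+00, -1.18985041e-01]), 'joint_vel': array([-0.00022461, -0.00149235, -0.00108747, -0.00111999,  0.00161721,
       -0.00025185]), 'joint_efforts': array([ 1.62677155e-03, -3.93686128e+01, -3.70171523e+01, -1.06382444e-05,
        7.21002274e-03, -3.45611390e-06]), 'tool_pos': array([ 0.1820379 , -0.59717493,  0.1929635 ]), 'tool_rot': array([-7.08999669e-04,  8.03572148e-01, -5.95206440e-01, -7.69976198e-04]), 'contact_force': array([ 0.60396904, -0.04234492, -0.76184642]), 'ft_torque': array([-0.04606454, -0.02930052,  0.02431937]), 'gripper_width': 1.001885749062832}
scene {'vertical_fov': 44.75725142855248, 'cx': 271.8394259600043, 'cy': 212.55063667975088, 'k1': -0.038541596125501176, 'origin': array([-0.04205618, -1.20159313,  0.68561826]), 'rotation': array([-0.5056802 ,  0.81703458, -0.23477347,  0.14704915])}
top {'vertical_fov': 51.569985585735054, 'cx': 276.4397869219592, 'cy': 214.5604936369516, 'k1': -0.022466531834395106, 'origin': array([ 0.37341109, -0.20059679,  1.04785775]), 'rotation': array([ 0.06960378, -0.7017534 ,  0.70608395, -0.06436562])}
wrist {'vertical_fov': 66.44282485206716, 'cx': 277.73784368678486, 'cy': 203.42498478303122, 'k1': 0.0030931579816147617, 'origin': array([ 0.25705492, -0.57500255,  0.37335215]), 'rotation': array([ 0.12402186,  0.79354065, -0.58834488, -0.09360624])}
```

View pics/scene0.png

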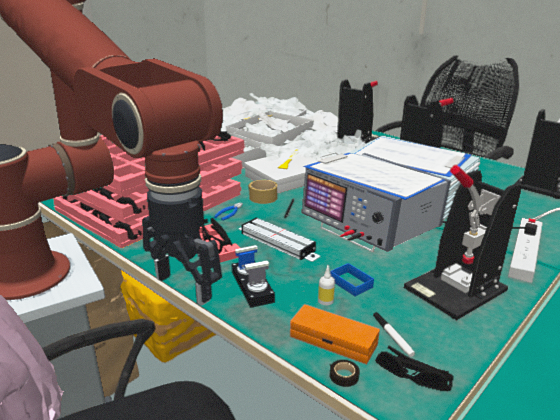

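View pics/top0.png

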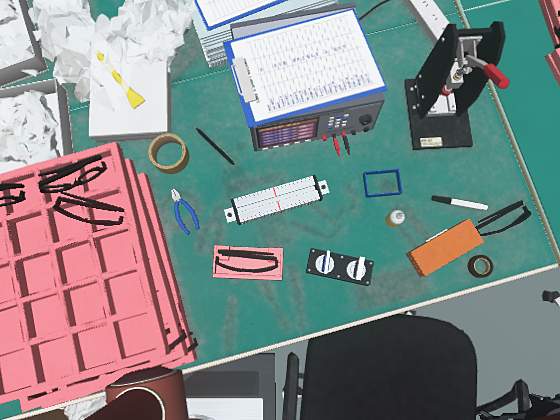

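View pics/wrist0.png

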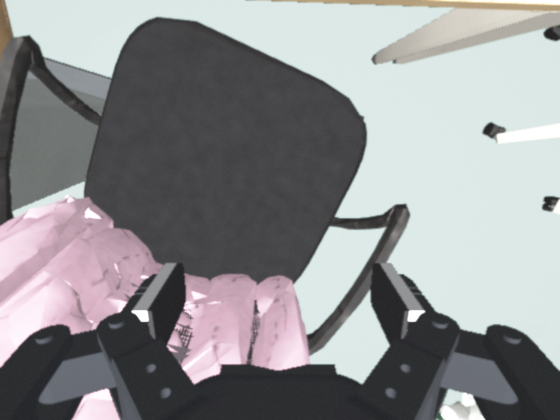

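The scene shows the rail at about (278,238), the holder at (252,275) and the nest left of it behind the gripper. The top view has the rail at (277,200), red mark (277,199), nest (248,262), holder (339,266), blue rest (323,262), and the robot base bottom left.

```bash
cat > h.py <<'E'
from plant import *
import cv2, numpy as np
from scipy.spatial.transform import Rotation as R
def Q(q): return R.from_quat([q[1],q[2],q[3],q[0]])
def cam(ci,H=420):
    f=H/2/np.tan(np.radians(ci['vertical_fov'])/2)
    K=np.array([[f,0,ci['cx']],[0,f,ci['cy']],[0,0,1.]]);d=np.array([ci['k1'],0,0,0,0.])
    return K,d,Q(ci['rotation']),np.array(ci['origin'])
def pix2(ci,uv,z):
    K,d,r,o=cam(ci)
    p=cv2.undistortPoints(np.array(uv,float).reshape(-1,1,2),K,d).reshape(-1,2)
    v=r.apply(np.c_[p,np.ones(len(p))])
    return o+v*((z-o[2])/v[:,2])[:,None]
def proj(ci,P):
    K,d,r,o=cam(ci)
    c=r.inv().apply(np.array(P,float).reshape(-1,3)-o)
    return cv2.projectPoints(c,np.zeros(3),np.zeros(3),K,d)[0].reshape(-1,2)
E
python3 - <<'E'
import cv2
im=cv2.imread('pics/top0.png')
c=im[165:295,195:385]
cv2.imwrite('pics/topcrop0.png',cv2.resize(c,None,fx=4.2,fy=4.2,interpolation=cv2.INTER_CUBIC))
E
```

```text
(no output)
```

View pics/topcrop0.png

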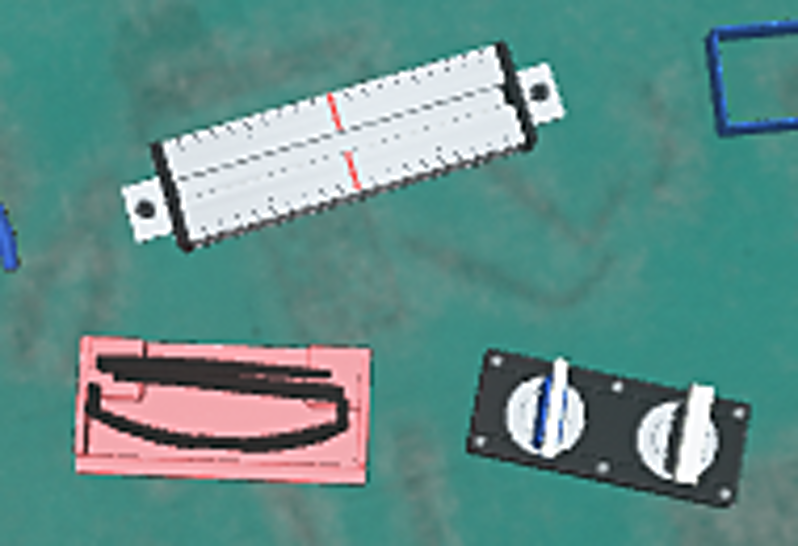

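```bash
python3 - <<'E'
from h import *
ci=camera_info('top')
def P(xy,z): return pix2(ci,(np.array(xy,float)+.5)/4.2-.5+[195,165],z)
def pr(n,a): print(n,np.round(a,4).tolist())
pr('mark',P([(331,94),(359,188),(344,142)],.03))
pr('holes',P([(147,209),(541,92)],.01))
# rail top corners (white face)
pr('railcorn',P([(160,143),(500,45),(532,149),(186,248)],.03))
a=P([(561,360),(548,457)],.088);pr('ridge',a);print(np.linalg.norm(a[0]-a[1]),np.degrees(np.arctan2(*(a[0]-a[1])[1::-1])))
pr('holder corners',P([(487,349),(750,404),(728,507),(469,452)],.028))
pr('nest',P([(78,472),(366,484)],.014)); pr('nestback',P([(82,336),(371,349)],.0245))
E
```

```text
mark [[0.6367, -0.1867, 0.03], [0.5815, -0.2024, 0.03], [0.6084, -0.194, 0.03]]
holes [[0.574, -0.0794, 0.01], [0.6422, -0.3094, 0.01]]
railcorn [[0.6086, -0.0887, 0.03], [0.6652, -0.2844, 0.03], [0.6035, -0.3013, 0.03], [0.5475, -0.1042, 0.03]]
ridge [[0.4764, -0.308, 0.088], [0.4257, -0.2999, 0.088]]
0.05134663319085839 -9.147333426340195
holder corners [[0.4893, -0.2734, 0.028], [0.4575, -0.4194, 0.028], [0.4009, -0.4046, 0.028], [0.432, -0.2623, 0.028]]
nest [[0.4229, -0.0433, 0.014], [0.4153, -0.2051, 0.014]]
nestback [[0.4985, -0.0455, 0.0245], [0.4901, -0.2085, 0.0245]]
```

```bash
cat >> h.py <<'E'
def yaw(s):
    r=Q(s['tool_rot']).as_matrix(); return np.degrees(np.arctan2(r[1,0],r[0,0]))
def plan(xyz,yawd,steps=True):
    """tool-frame shift (done first, at current orientation) then turn about tool axes to a straight-down pose with yawd"""
    s=state(); r=Q(s['tool_rot']); p=np.array(s['tool_pos'])
    d=r.inv().apply(np.array(xyz)-p)
    c,n=np.cos(np.radians(yawd)),np.sin(np.radians(yawd))
    T=R.from_matrix(np.array([[c,n,0],[n,-c,0],[0,0,-1.]]))
    rv=(r.inv()*T).as_rotvec()
    print('t',round(s['time'],2),'pos',np.round(p,4),'yaw',round(yaw(s),2),'F',np.round(s['contact_force'],1),'grip',round(s['gripper_width'],3))
    print('shift tool mm',np.round(d*1e3,1),'turn rad',np.round(rv,4),'-> rows turn',np.linalg.norm(rv)/.1249)
E
python3 - <<'E'
from h import *
s=state();ci=camera_info('wrist')
r=Q(s['tool_rot']);print('cam off tool',r.inv().apply(ci['origin']-s['tool_pos']));print((r.inv()*Q(ci['rotation'])).as_matrix().round(3))
plan([.40,-.28,.25],-102)
E
```

```text
cam off tool [ 0.00026869 -0.0782219  -0.18024422]
[[ 1.    -0.001 -0.001]
 [ 0.001  0.952  0.307]
 [ 0.001 -0.307  0.952]]
t 0.15 pos [ 0.1821 -0.5973  0.1932] yaw -73.05 F [0.8 0.3 0.5] grip 0.999
shift tool mm [-240.1 -300.9  -56.3] turn rad [2.000e-04 1.600e-03 5.052e-01] -> rows turn 4.045205262336017
```

```bash
python3 - <<'E'
from h import *
plan([.453,-.304,.23],-102)
E
```

```text
t 0.15 pos [ 0.1821 -0.5973  0.1932] yaw -73.05 F [0.8 0.3 0.5] grip 0.999
shift tool mm [-201.7 -344.6  -36.4] turn rad [2.000e-04 1.600e-03 5.052e-01] -> rows turn 4.045205262336017
```

```bash
python3 -m inch '-0.02 -0.0345 -0.0036 0 0 0 0;-0.02 -0.0345 -0.0036 0 0 0 0;-0.02 -0.0345 -0.0036 0 0 0 0;-0.02 -0.0345 -0.0036 0 0 0 0;-0.02 -0.0345 -0.0036 0 0 0 0;-0.02 -0.0345 -0.0036 0 0 0 0;-0.02 -0.0345 -0.0036 0 0 0 0;-0.02 -0.0345 -0.0036 0 0 0 0;-0.02 -0.0345 -0.0036 0 0 0 0;-0.02 -0.0345 -0.0036 0 0 0 0' && python3 -m inch '0 0 0 0 0 0.12 0;0 0 0 0 0 0.12 0;0 0 0 0 0 0.12 0;0 0 0 0 0 0.12 0;0 0 0 0 0 0.025 0'
python3 - <<'E'
from h import *
plan([.453,-.304,.23],-102)
cv2.imwrite('pics/wrist1.png',grab_frame('wrist'))
E
```

```text
time: 0.98
tool_pos: [0.4548, -0.3041, 0.2302]
tool_rot: [0.0, 0.804, -0.595, -0.0]
contact_force: [0.9, 0.3, -0.1]
gripper_width: 1.003
time: 1.4
tool_pos: [0.4539, -0.3055, 0.2297]
tool_rot: [-0.0, -0.628, 0.778, 0.0]
contact_force: [-0.3, -0.0, -0.2]
gripper_width: 1.003
t 1.4 pos [ 0.4539 -0.3055  0.2297] yaw -102.21 F [-0.3 -0.  -0.2] grip 1.003
shift tool mm [-1.3  1.2 -0.3] turn rad [ 0.0007  0.0004 -0.0036] -> rows turn 0.029780094547393002
```

View pics/wrist1.png

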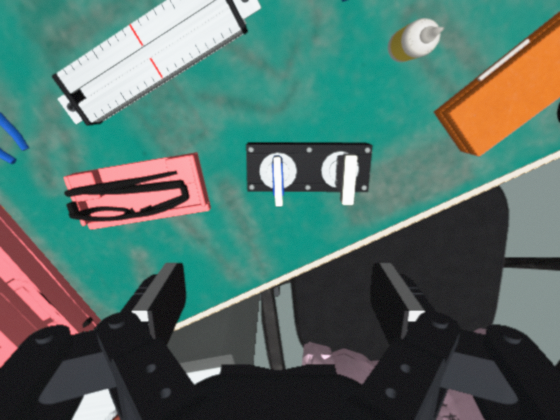

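Wrist view: blue rest's ridge at (278,158)–(279,205), holder black at (247–370,142–193), nest at (65–210,153–230), rail mark near (147,52).

```bash
python3 - <<'E'
import cv2
im=cv2.imread('pics/wrist1.png')
cv2.imwrite('pics/w1a.png',cv2.resize(im[135:215,235:380],None,fx=5.5,fy=5.5,interpolation=cv2.INTER_CUBIC))
cv2.imwrite('pics/w1b.png',cv2.resize(im[145:235,55:220],None,fx=4.8,fy=4.8,interpolation=cv2.INTER_CUBIC))
cv2.imwrite('pics/w1c.png',cv2.resize(im[0:130,50:265],None,fx=3.7,fy=3.7,interpolation=cv2.INTER_CUBIC))
E
```

```text
(no output)
```

View pics/w1a.png

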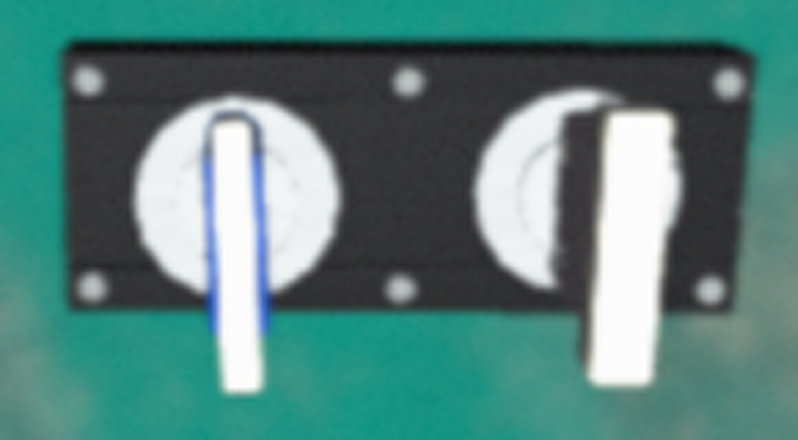

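View pics/w1b.png

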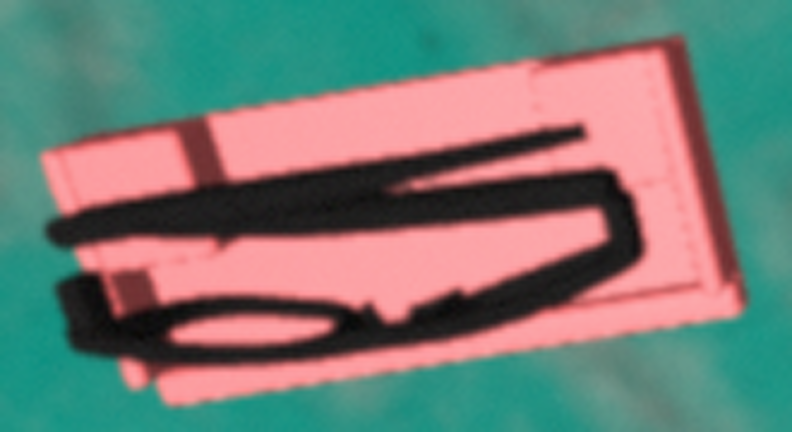

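View pics/w1c.png

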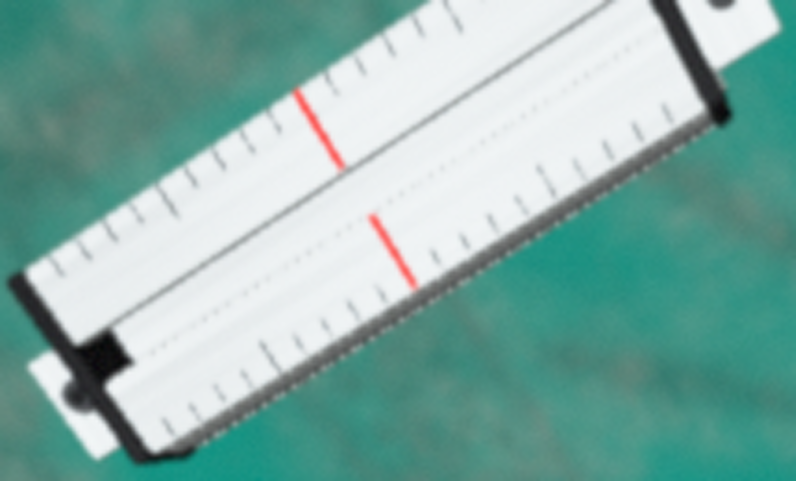

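```bash
python3 - <<'E'
from h import *
ci=camera_info('wrist')
def P(xy,z,f,o): return pix2(ci,(np.array(xy,float)+.5)/f-.5+o,z)
def pr(n,a): print(n,np.round(a,4).tolist())
A=(5.5,[235,135]);B=(4.8,[55,145]);C=(3.7,[50,0])
a=P([(232,120),(242,392)],.088,*A);pr('ridge',a);d=a[0]-a[1];print(np.linalg.norm(d),np.degrees(np.arctan2(d[1],d[0])),a.mean(0))
pr('flange l,r (z34)',P([(134,197),(341,197),(237,95)],.034,*A))
b=P([(88,82),(729,84),(92,289),(710,291)],.028,*A);pr('screws',b);print(b.mean(0),np.degrees(np.arctan2(*(b[0]-b[1])[1::-1])))
m=P([(297,90),(416,287),(342,167),(372,215)],.03,*C);pr('mark',m);d=m[0]-m[1];print(np.linalg.norm(d),np.degrees(np.arctan2(d[1],d[0])),(m[0]+m[1])/2,(m[2]+m[3])/2)
n=P([(170,405),(742,318)],.014,*B);pr('nestfront',n);n=P([(42,152),(680,38)],.0245,*B);pr('nestback',n)
E
```

```text
ridge [[0.4775, -0.3099, 0.088], [0.4258, -0.3006, 0.088]]
0.052535795576347494 -10.14059311536385 [ 0.45163356 -0.30525209  0.088     ]
flange l,r (z34) [[0.4567, -0.2834, 0.034], [0.4472, -0.3273, 0.034], [0.4736, -0.3099, 0.034]]
screws [[0.4822, -0.2789, 0.028], [0.4526, -0.414, 0.028], [0.4371, -0.2688, 0.028], [0.4075, -0.404, 0.028]]
[ 0.4448445  -0.34143735  0.028     ] 77.63562864374802
mark [[0.6373, -0.1861, 0.03], [0.5804, -0.2024, 0.03], [0.6158, -0.1918, 0.03], [0.6019, -0.1961, 0.03]]
0.05922959985152291 16.02095781442874 [ 0.60884748 -0.19422565  0.03      ] [ 0.60882211 -0.19396265  0.03      ]
nestfront [[0.423, -0.0434, 0.014], [0.4141, -0.2054, 0.014]]
nestback [[0.4984, -0.0459, 0.0245], [0.492, -0.2138, 0.0245]]
```

```bash
python3 - <<'E'
from h import *
plan([.4517,-.3053,.049],-100.5)
E
```

```text
t 1.45 pos [ 0.4538 -0.3056  0.2298] yaw -102.1 F [-0.5  0.2  0.3] grip 1.004
shift tool mm [  0.2   2.  180.8] turn rad [ 0.0007  0.0004 -0.028 ] -> rows turn 0.22419792874255626
```

```bash
python3 -m inch '0 0.002 0.02 0 0 -0.028 0.5;0 0 0.04 0 0 0 0.5;0 0 0.04 0 0 0 0.5;0 0 0.04 0 0 0 0.5;0 0 0.02 0 0 0 0.5;0 0 0.0208 0 0 0 0.5;0 0 0 0 0 0 0.5'
python3 - <<'E'
from h import *
plan([.4517,-.3053,.049],-100.5)
cv2.imwrite('pics/wrist2.png',grab_frame('wrist'))
E
```

```text
time: 2.03
tool_pos: [0.4485, -0.3026, 0.0437]
tool_rot: [-0.001, -0.64, 0.768, 0.005]
contact_force: [-1.2, 0.8, -0.7]
gripper_width: 0.504
t 2.03 pos [ 0.4485 -0.3026  0.0437] yaw -100.35 F [-1.2  0.8 -0.7] grip 0.504
shift tool mm [ 2.1 -3.6 -5.4] turn rad [0.0089 0.0054 0.0026] -> rows turn 0.08558720431014893
```

View pics/wrist2.png

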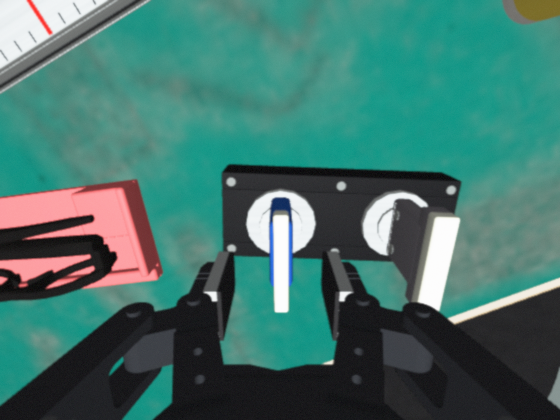

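Wrist view: fingers straddle the rest's ridge at (281,210–310), gap centred roughly at 282; the measured pose is 5 mm low, so let it settle and re-read.

```bash
python3 -m inch '0 0 0 0 0 0 0.5;0 0 0 0 0 0 0.5'
python3 - <<'E'
from h import *
plan([.4517,-.3053,.049],-100.5)
E
```

```text
time: 2.25
tool_pos: [0.4531, -0.3066, 0.0516]
tool_rot: [0.0, -0.64, 0.768, -0.002]
contact_force: [-0.1, -0.6, -0.1]
gripper_width: 0.496
t 2.25 pos [ 0.4531 -0.3066  0.0516] yaw -100.37 F [-0.1 -0.6 -0.1] grip 0.496
shift tool mm [-1.   1.6  2.6] turn rad [-0.0029 -0.0018  0.0022] -> rows turn 0.03255795600887622
```

```bash
python3 -m inch '0 0 0 0 0 0 0.5;0 0 0 0 0 0 0.5;0 0 0 0 0 0 0.5;0 0 0 0 0 0 0.5'
python3 - <<'E'
from h import *
plan([.4517,-.3053,.049],-100.5)
E
```

```text
time: 2.58
tool_pos: [0.4523, -0.3058, 0.0502]
tool_rot: [0.0, -0.64, 0.768, -0.001]
contact_force: [0.7, -0.5, -0.5]
gripper_width: 0.498
t 2.58 pos [ 0.4523 -0.3058  0.0502] yaw -100.38 F [ 0.7 -0.5 -0.5] grip 0.498
shift tool mm [-0.4  0.7  1.2] turn rad [-0.001  -0.0006  0.0021] -> rows turn 0.01941359207204029
```

```bash
python3 -m inch '0 0.0005 0.0005 0 0 0 1;0 0 0 0 0 0 1;0 0 0 0 0 0 1;0 0 0 0 0 0 1;0 0 0 0 0 0 1;0 0 0 0 0 0 1'
python3 - <<'E'
from h import *
plan([.4517,-.3053,.049],-100.5)
E
```

```text
time: 3.08
tool_pos: [0.4514, -0.3054, 0.049]
tool_rot: [-0.0, -0.64, 0.768, 0.0]
contact_force: [-1.5, 0.2, 1.0]
gripper_width: 0.041
t 3.08 pos [ 0.4514 -0.3054  0.049 ] yaw -100.38 F [-1.5  0.2  1. ] grip 0.041
shift tool mm [-0.1 -0.3 -0. ] turn rad [0.0002 0.0001 0.0021] -> rows turn 0.017053641806433362
```

```bash
python3 -m inch '0 0 0 0 0 0 1;0 0 0 0 0 0 1'
python3 - <<'E'
from h import *
plan([.4517,-.3053,.049],-100.5)
cv2.imwrite('pics/wrist3.png',grab_frame('wrist'))
E
```

```text
time: 3.25
tool_pos: [0.4515, -0.3055, 0.049]
tool_rot: [0.0, -0.64, 0.768, -0.0]
contact_force: [-0.3, 0.3, 0.9]
gripper_width: 0.045
t 3.25 pos [ 0.4515 -0.3055  0.049 ] yaw -100.38 F [-0.3  0.3  0.9] grip 0.045
shift tool mm [-0.2 -0.2  0. ] turn rad [-0.     0.     0.002] -> rows turn 0.01636262396944565
```

View pics/wrist3.png

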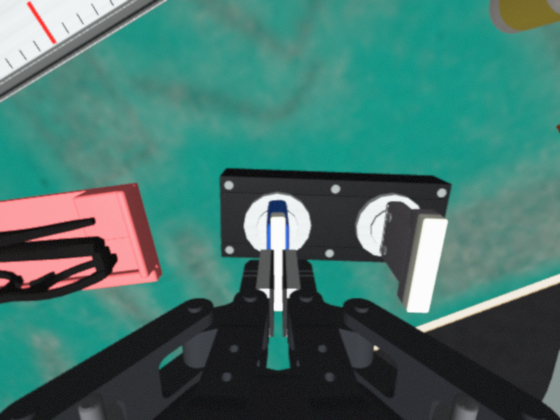

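Fingers are closed on the blade (gap at (270–286,290)). Lift straight up.

```bash
python3 -m inch '0 0 -0.005 0 0 0 1;0 0 -0.01 0 0 0 1;0 0 -0.015 0 0 0 1;0 0 -0.02 0 0 0 1;0 0 -0.025 0 0 0 1;0 0 -0.02 0 0 0 1;0 0 -0.01 0 0 0 1'
python3 - <<'E'
from h import *
plan([.6088,-.194,.150],-164)
cv2.imwrite('pics/wrist4.png',grab_frame('wrist'))
cv2.imwrite('pics/scene4.png',cv2.resize(grab_frame('scene')[190:340,130:340],None,fx=3.8,fy=3.8))
E
```

```text
time: 3.88
tool_pos: [0.4526, -0.3065, 0.1577]
tool_rot: [0.0, -0.64, 0.768, -0.002]
contact_force: [0.3, -0.0, -1.6]
gripper_width: 0.041
t 3.88 pos [ 0.4526 -0.3065  0.1577] yaw -100.38 F [ 0.3 -0.  -1.6] grip 0.041
shift tool mm [-138.8 -133.3    7.9] turn rad [-0.0052 -0.      1.1103] -> rows turn 8.889835510189055
```

View pics/wrist4.png

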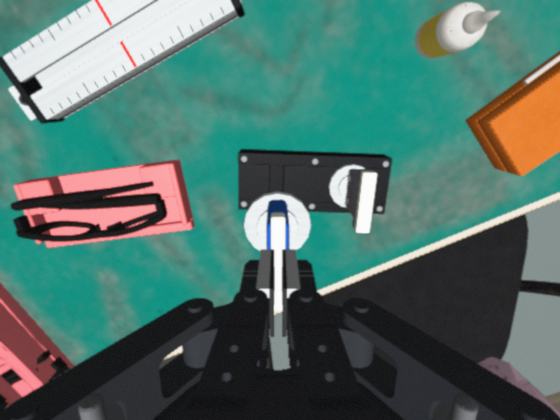

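View pics/scene4.png

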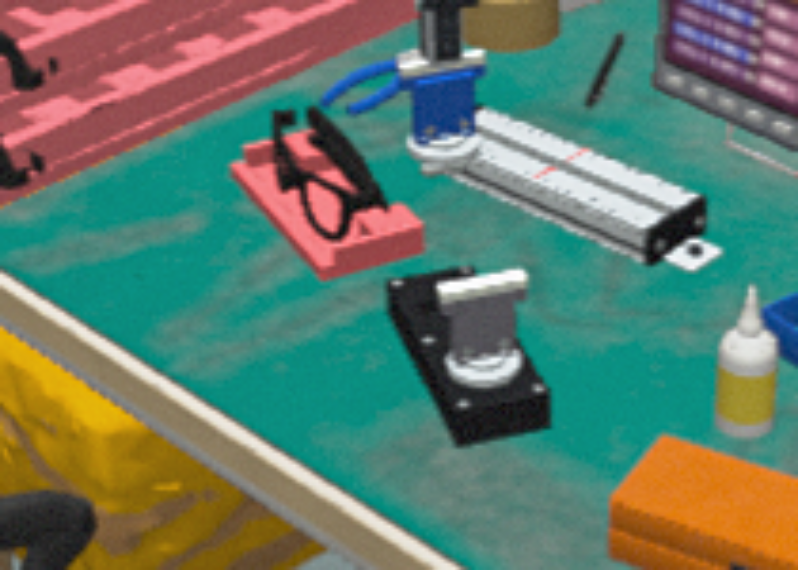

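Wrist view: rest is up, its flange at (277,222) and pocket empty behind; scene shows the T-foot hanging below the flange, clear of the holder. I'll check how near the instrument stands to the rail.

```bash
python3 - <<'E'
from h import *
ci=camera_info('top')
print(pix2(ci,[(256,152),(320,139),(384,126)],0).round(3))
sc=camera_info('scene')
# instrument vertical front-right edge in the scene image
for z in (.08,.1,.12,.14,.16): print(z,proj(ci,[[.70,-.18,z]]).round(0))
im=cv2.imread('pics/top0.png'); cv2.imwrite('pics/topi.png',cv2.resize(im[0:210,200:400],None,fx=2.8,fy=2.8))
s=state();w=camera_info('wrist');r=Q(s['tool_rot'])
for x in(-.026,.026): print(proj(w,s['tool_pos']+r.apply([[0,x,-.039]])))
E
```

```text
[[ 0.736 -0.143  0.   ]
 [ 0.769 -0.305  0.   ]
 [ 0.803 -0.469  0.   ]]
0.08 [[270. 155.]]
0.1 [[270. 152.]]
0.12 [[270. 150.]]
0.14 [[270. 146.]]
0.16 [[269. 143.]]
[[277.19777367 217.08869953]]
[[277.39004643 311.10182059]]
```

View pics/topi.png

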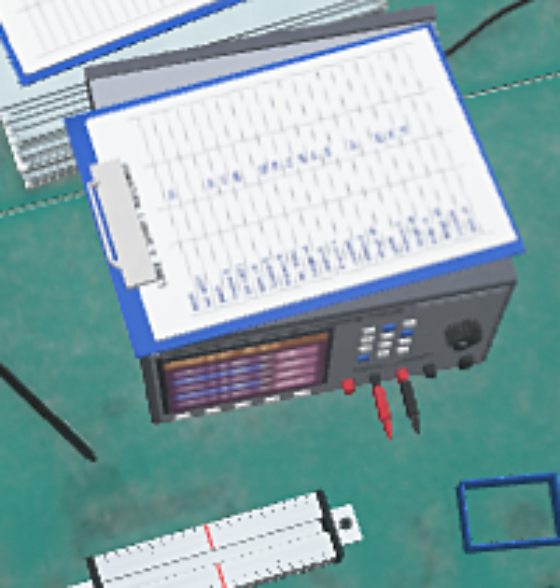

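```bash
python3 -m inch '-0.0139 -0.0133 0 0 0 0 1;-0.0278 -0.0267 0 0 0 0 1;-0.0278 -0.0267 0 0 0 0 1;-0.0278 -0.0267 0 0 0 0 1;-0.0278 -0.0267 0 0 0 0 1;-0.0139 -0.0133 0 0 0 0 1' && python3 -m inch '0 0 0 0 0 0.06 1;0 0 0 0 0 0.12 1;0 0 0 0 0 0.12 1;0 0 0 0 0 0.12 1;0 0 0 0 0 0.12 1;0 0 0 0 0 0.12 1;0 0 0 0 0 0.12 1;0 0 0 0 0 0.12 1;0 0 0 0 0 0.12 1;0 0 0 0 0 0.09 1' && python3 -m inch '0 0 0 0 0 0 1;0 0 0 0 0 0 1;0 0 0 0 0 0 1'
python3 - <<'E'
from h import *
plan([.6088,-.194,.150],-164)
s=state();w=camera_info('wrist');r=Q(s['tool_rot'])
cv2.imwrite('pics/wrist5.png',grab_frame('wrist'))
print('ridge ends',proj(w,s['tool_pos']+r.apply([[0,-.026,-.039],[0,.026,-.039]])).round(1), 'mark', proj(w,[[.6373,-.1861,.03],[.5804,-.2024,.03]]).round(1))
E
```

```text
time: 4.48
tool_pos: [0.6093, -0.1894, 0.1513]
tool_rot: [0.0, -0.641, 0.767, 0.002]
contact_force: [-0.7, -0.2, -2.3]
gripper_width: 0.041
time: 5.32
tool_pos: [0.6064, -0.1922, 0.1512]
tool_rot: [-0.002, -0.137, 0.991, 0.001]
contact_force: [-0.0, 1.1, -3.3]
gripper_width: 0.043
time: 5.57
tool_pos: [0.6071, -0.1925, 0.1526]
tool_rot: [-0.001, -0.14, 0.99, 0.001]
contact_force: [-0.3, 0.3, -1.9]
gripper_width: 0.044
t 5.57 pos [ 0.6071 -0.1925  0.1526] yaw -163.87 F [-0.3  0.3 -1.9] grip 0.044
shift tool mm [-1.2 -1.9  2.6] turn rad [ 0.0013 -0.0015  0.0023] -> rows turn 0.024126378923764284
ridge ends [[277.1 218. ]
 [277.3 311.9]] mark [[245.4 182.6]
 [306.3 182.6]]
```

View pics/wrist5.png

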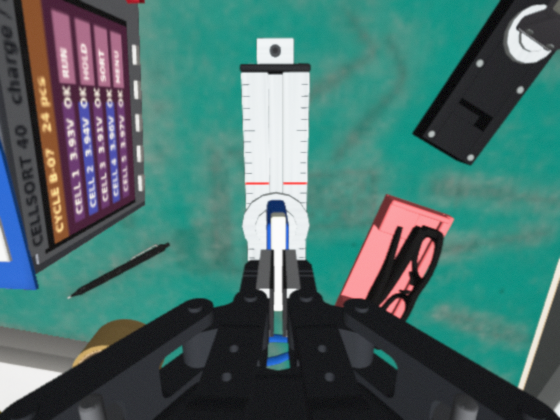

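Wrist view: rail seen end-on along image vertical, red mark at row ~183 from column ~246 to 308, flange at (277,222); aligned. Zoom to refine.

```bash
python3 - <<'E'
import cv2
im=cv2.imread('pics/wrist5.png')
cv2.imwrite('pics/w5a.png',cv2.resize(im[120:250,220:335],None,fx=4.6,fy=4.6,interpolation=cv2.INTER_CUBIC))
E
```

```text
(no output)
```

View pics/w5a.png

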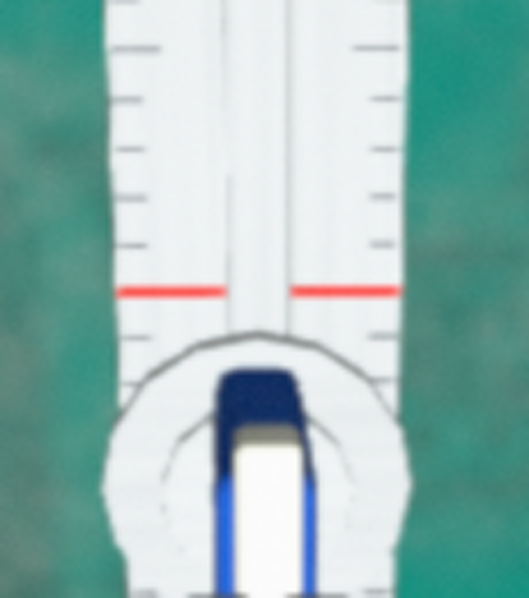

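```bash
python3 - <<'E'
from h import *
s=state();w=camera_info('wrist');r=Q(s['tool_rot'])
def c(xy): return (np.array(xy,float)+.5)/4.6-.5+[220,120]
m=pix2(w,c([(116,292),(401,291.5),(226,292),(292,291.5)]),.03);print(m.round(4),m[:2].mean(0),m[2:].mean(0))
tf=lambda p:r.inv().apply(p-s['tool_pos']).round(4)
print('mark tool',tf(m.mean(0)))
f=pix2(w,c([(103,485),(411,485)]),s['tool_pos'][2]-.015);print('flange tool',tf(f))
f=pix2(w,c([(234,450),(301,450)]),s['tool_pos'][2]+.039);print('fin tool',tf(f))
f=pix2(w,c([(235,590),(303,590)]),s['tool_pos'][2]+.039);print('fin tool',tf(f))
f=pix2(w,c([(219,375),(296,375)]),s['tool_pos'][2]-.015);print('blade bottom',tf(f))
f=pix2(w,c([(216.5,480),(313,480)]),s['tool_pos'][2]+.029);print('blade top end',tf(f))
E
```

```text
[[ 0.638  -0.1855  0.03  ]
 [ 0.58   -0.2022  0.03  ]
 [ 0.6156 -0.1919  0.03  ]
 [ 0.6022 -0.1958  0.03  ]] [ 0.60902109 -0.193822    0.03      ] [ 0.60892377 -0.19385048  0.03      ]
mark tool [-0.0014 -0.0018  0.1229]
flange tool [[-0.023  -0.001   0.015 ]
 [ 0.0208 -0.0009  0.015 ]]
fin tool [[-0.0031 -0.0263 -0.039 ]
 [ 0.0038 -0.0263 -0.039 ]]
fin tool [[-0.0031 -0.0106 -0.039 ]
 [ 0.0041 -0.0106 -0.039 ]]
blade bottom [[-0.0063 -0.0173  0.015 ]
 [ 0.0043 -0.0173  0.015 ]]
blade top end [[-0.0053 -0.0191 -0.029 ]
 [ 0.0054 -0.0191 -0.029 ]]
```

```bash
python3 -m inch '-0.0007 -0.0015 0.01 0 0.014 0 1;0 0 0.02 0 0.014 0 1;0 0 0.02 0 0 0 1;0 0 0.014 0 0 0 1;0 0 0.006 0 0 0 1;0 0 0.003 0 0 0 1;0 0 0 0 0 0 1;0 0 0 0 0 0 1;0 0 0 0 0 0 1'
python3 - <<'E'
from h import *
plan([.6088,-.194,.150],-164)
s=state();w=camera_info('wrist');r=Q(s['tool_rot'])
im=grab_frame('wrist')
print('ridge ends',proj(w,s['tool_pos']+r.apply([[0,-.026,-.039],[0,.026,-.039]])).round(1), 'mark', proj(w,[[.638,-.1855,.03],[.58,-.2022,.03]]).round(1))
cv2.imwrite('pics/w6a.png',cv2.resize(im[100:250,190:360],None,fx=4,fy=4,interpolation=cv2.INTER_CUBIC))
cv2.imwrite('pics/s6a.png',cv2.resize(grab_frame('scene')[150:280,220:340],None,fx=4.6,fy=4.6,interpolation=cv2.INTER_CUBIC))
E
```

```text
time: 6.37
tool_pos: [0.6083, -0.1949, 0.0824]
tool_rot: [-0.013, -0.139, 0.99, -0.003]
contact_force: [0.8, -0.6, -2.6]
gripper_width: 0.041
t 6.37 pos [ 0.6083 -0.1949  0.0824] yaw -163.98 F [ 0.8 -0.6 -2.6] grip 0.041
shift tool mm [  1.1   0.6 -67.6] turn rad [-0.0017 -0.0261  0.0003] -> rows turn 0.20959472114506703
ridge ends [[277.1 217.9]
 [277.3 311.8]] mark [[234.8 209.5]
 [313.5 208.7]]
```

View pics/w6a.png

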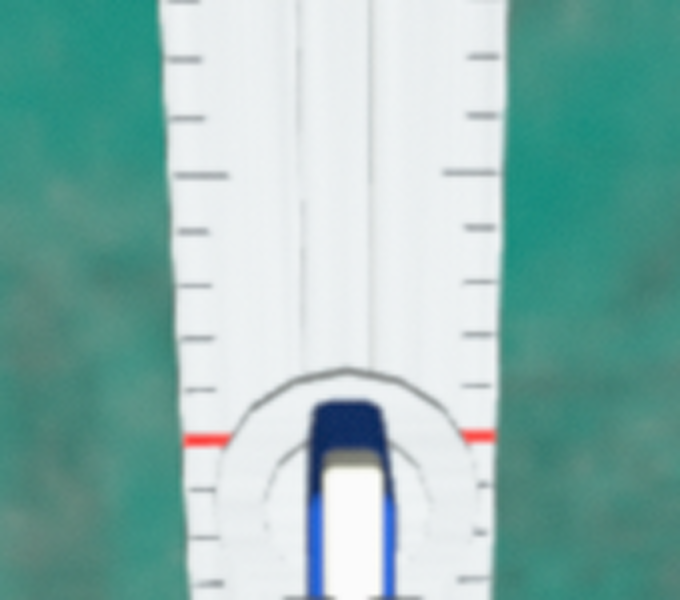

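View pics/s6a.png

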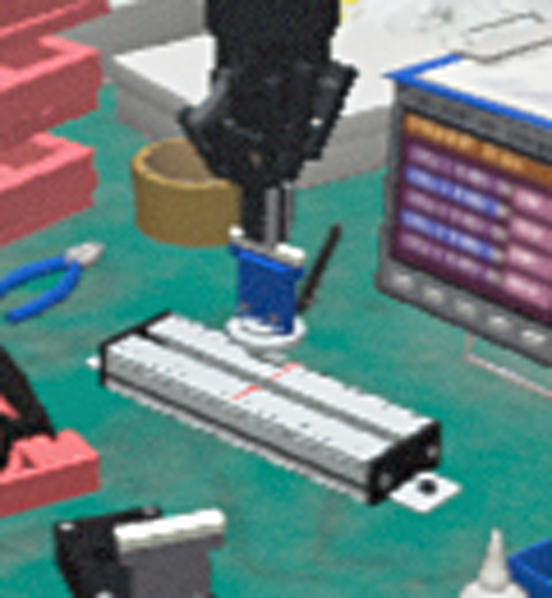

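```bash
cat >> h.py <<'E'
def crop(xy,f,o): return (np.array(xy,float)+.5)/f-.5+np.array(o)
E
python3 - <<'E'
from h import *
s=state();w=camera_info('wrist');z=s['tool_pos'][2]
c=lambda xy:crop(xy,4,[190,100])
ax=np.radians(16);ex=np.array([np.cos(ax),np.sin(ax)]);ey=np.array([-ex[1],ex[0]])
def rp(n,xy,zz):
    p=pix2(w,c(xy),zz).mean(0)[:2]-[.6090,-.1938]; print(n,'rail x,y mm',(p@ex*1e3).round(1),(p@ey*1e3).round(1))
print(z, pix2(w,c([(184,440),(495,436)]),.03).mean(0))
rp('mark',[(184,440),(495,436)],.03); rp('slot',[(303,350),(371,350)],.03)
rp('flange',[(216,510),(478,510)],z-.015)
rp('finfront',[(323,470),(382,470)],z+.039)
rp('finback',[(324,590),(384,590)],z+.039)
rp('bladebot',[(316,404),(380,404)],z-.015)
rp('bladetop',[(309,495),(394,495)],z+.029)
E
```

```text
0.08241319524502062 [ 0.60865801 -0.19386696  0.03      ]
mark rail x,y mm -0.3 0.0
slot rail x,y mm 0.1 -17.4
flange rail x,y mm -0.9 -0.2
finfront rail x,y mm -0.3 -27.1
finback rail x,y mm -0.5 -11.7
bladebot rail x,y mm -1.0 -18.4
bladetop rail x,y mm -0.5 -20.1
```

```bash
python3 -m inch '-0.0009 0.0007 0.002 0 0.006 0 1;0 0 0.006 0 0 0 1;0 0 0.007 0 0 0 1;0 0 0.006 0 0 0 1;0 0 0.003 0 0 0 1;0 0 0 0 0 0 1;0 0 0 0 0 0 1;0 0 0 0 0 0 1'
python3 - <<'E'
from h import *
plan([.6088,-.194,.051],-164)
s=state();w=camera_info('wrist')
im=grab_frame('wrist')
cv2.imwrite('pics/w7a.png',cv2.resize(im[100:250,190:360],None,fx=4,fy=4,interpolation=cv2.INTER_CUBIC))
cv2.imwrite('pics/s7a.png',cv2.resize(grab_frame('scene')[190:270,240:330],None,fx=6,fy=6,interpolation=cv2.INTER_CUBIC))
E
```

```text
time: 7.13
tool_pos: [0.6073, -0.1938, 0.057]
tool_rot: [-0.017, -0.139, 0.99, -0.002]
contact_force: [0.7, -0.1, -2.4]
gripper_width: 0.04
t 7.13 pos [ 0.6073 -0.1938  0.057 ] yaw -163.98 F [ 0.7 -0.1 -2.4] grip 0.04
shift tool mm [-1.6 -0.6  5.9] turn rad [-0.0001 -0.034   0.0003] -> rows turn 0.27257696676834153
```

View pics/w7a.png

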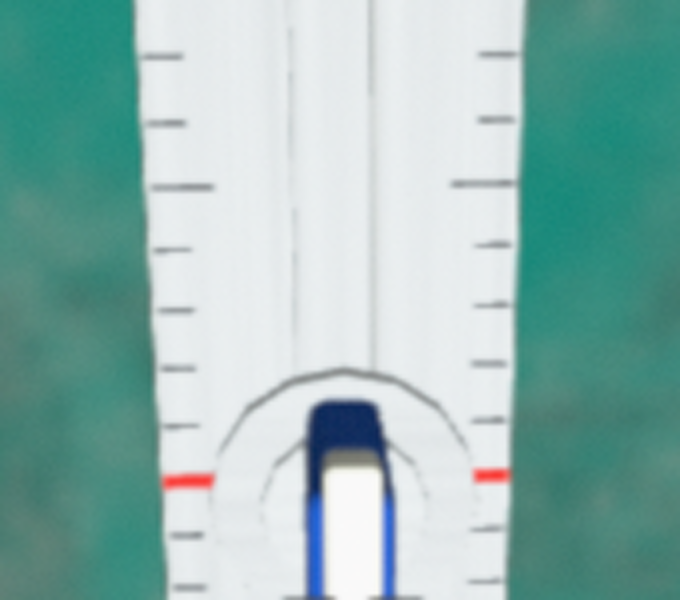

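View pics/s7a.png

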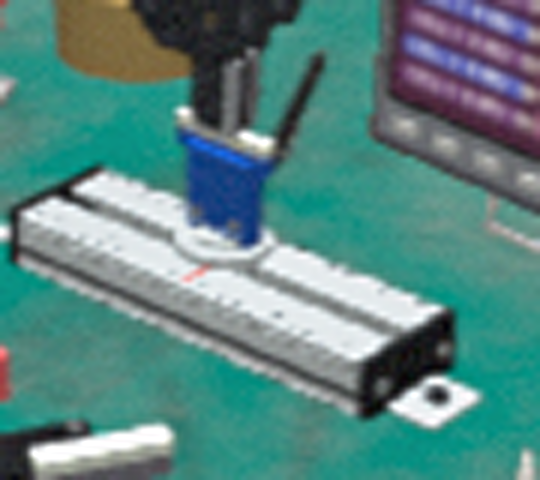

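The foot is in the slot with no contact force (scene: flange just above the rail by the mark at (200,270)); check the along-slot position, then lower to the seat.

```bash
python3 -m inch '0 0 0.003 0 0 0 1;0 0 0.002 0 0 0 1;0 0 0 0 0 0 1;0 0 0 0 0 0 1;0 0 0 0 0 0 1'
python3 - <<'E'
from h import *
plan([.6088,-.194,.051],-164)
s=state();w=camera_info('wrist');z=s['tool_pos'][2]
im=grab_frame('wrist')
cv2.imwrite('pics/w8.png',im)
cv2.imwrite('pics/w8a.png',cv2.resize(im[100:250,190:360],None,fx=4,fy=4,interpolation=cv2.INTER_CUBIC))
# predicted flange outline if rest centred on mark
a=np.radians(np.arange(0,360,45))
P=np.c_[.6090+.022*np.cos(a),-.1938+.022*np.sin(a),np.full(8,.036)]
print(((proj(w,P)+.5-[190,100])*4-.5).round(0).tolist())
ex=np.array([np.cos(np.radians(16)),np.sin(np.radians(16))]);ey=np.array([-ex[1],ex[0]])
P=[np.r_[np.array([.6090,-.1938])+a*ex+b*ey,.09] for a,b in[(-.0035,-.026),(.0035,-.026),(.0035,.026),(-.0035,.026)]]
print('ridge',((proj(w,P)+.5-[190,100])*4-.5).round(0).tolist())
E
```

```text
time: 7.65
tool_pos: [0.6071, -0.1937, 0.0519]
tool_rot: [-0.017, -0.139, 0.99, -0.002]
contact_force: [0.3, -0.9, -2.4]
gripper_width: 0.037
t 7.65 pos [ 0.6071 -0.1937  0.0519] yaw -163.98 F [ 0.3 -0.9 -2.4] grip 0.037
shift tool mm [-1.6 -0.7  0.8] turn rad [ 0.0001 -0.0341  0.0003] -> rows turn 0.27292876979670816
[[205.0, 469.0], [220.0, 563.0], [301.0, 619.0], [400.0, 607.0], [463.0, 534.0], [454.0, 439.0], [373.0, 378.0], [268.0, 390.0]]
ridge [[375.0, 466.0], [315.0, 467.0], [319.0, 842.0], [373.0, 841.0]]
```

View pics/w8a.png

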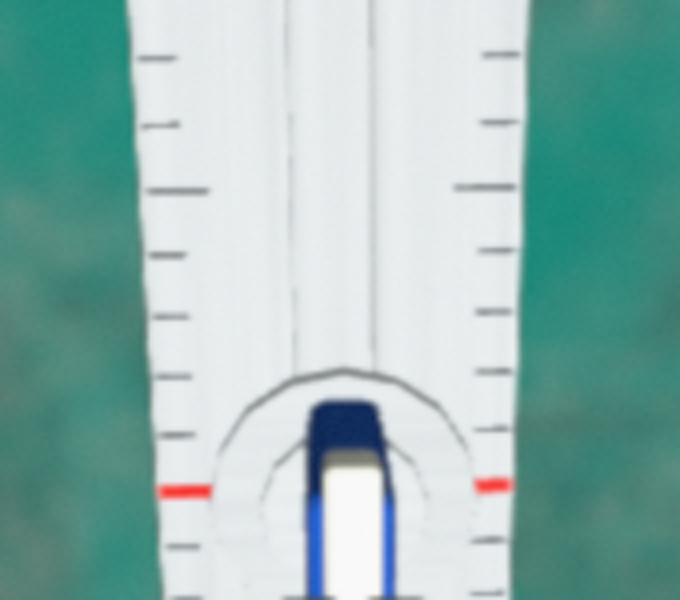

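```bash
python3 -m inch '-0.001 0 0 0 0 0 1;0 0 0 0 0 0 1;0 0 0 0 0 0 1'; python3 - <<'E'
from h import *
s=state();r=Q(s['tool_rot'])
plan([.6092,-.1947,.051],-164)
print(r.inv().apply([0,0,1]), r.inv().apply([0,0,1])*.11)
E
```

```text
time: 7.95
tool_pos: [0.6082, -0.1935, 0.052]
tool_rot: [-0.017, -0.139, 0.99, -0.002]
contact_force: [-0.1, -0.5, -3.2]
gripper_width: 0.04
t 7.95 pos [ 0.6082 -0.1935  0.052 ] yaw -163.98 F [-0.1 -0.5 -3.2] grip 0.04
shift tool mm [-0.7 -1.4  1. ] turn rad [-0.0001 -0.0339  0.0004] -> rows turn 0.2712769388691937
[ 3.38732065e-02 -1.32884642e-04 -9.99426129e-01] [ 3.72605272e-03 -1.46173106e-05 -1.09936874e-01]
```

```bash
python3 -m inch '0 0 0 0.002 0 -0.06 1;0 0 0 0.0038 0 -0.112 1;0 0 0 0.0038 0 -0.112 1;0 0 0 0.0038 0 -0.112 1;0 0 0 0.0038 0 -0.112 1;0 0 0 0.0038 0 -0.112 1;0 0 0 0.0038 0 -0.112 1;0 0 0 0 0 0 1'; python3 - <<'E'
from h import *
plan([.6092,-.1947,.052],-74)
s=state();r=Q(s['tool_rot']);print(s['ft_torque'])
print(r.inv().apply([0,0,1]))
E
```

```text
time: 8.62
tool_pos: [0.608, -0.1934, 0.0519]
tool_rot: [-0.015, -0.485, 0.874, -0.008]
contact_force: [0.0, -0.5, -2.4]
gripper_width: 0.043
t 8.62 pos [ 0.608  -0.1934  0.0519] yaw -121.91 F [ 0.  -0.5 -2.4] grip 0.043
shift tool mm [ 0.5 -1.7 -0.1] turn rad [ 0.0143 -0.0318 -0.8361] -> rows turn 6.700022799269282
[ 3.80551323e-02 -1.02640037e-03  5.72843310e-05]
[ 3.39121919e-02  1.77480349e-04 -9.99424800e-01]
```

```bash
python3 -m inch '0.0003 -0.0008 0 0.0038 0 -0.112 1;0 0 0 0.0038 0 -0.112 1;0 0 0 0.0038 0 -0.112 1;0 0 0 0.0038 0 -0.112 1;0 0 0 0.0038 0 -0.112 1;0 0 0 0.0038 0 -0.112 1;0 0 0 0.0038 0 -0.11 1;0 0 0 0.0018 0 -0.054 1;0 0 0 0 0 0 1;0 0 0 0 0 0 1'; python3 - <<'E'
from h import *
plan([.6092,-.1947,.052],-74)
s=state();w=camera_info('wrist')
im=grab_frame('wrist')
cv2.imwrite('pics/w9.png',im)
ex=np.array([np.cos(np.radians(16)),np.sin(np.radians(16))]);ey=np.array([-ex[1],ex[0]])
P=[np.r_[np.array([.6090,-.1938])+a*ex+b*ey,.09] for a,b in[(.026,-.0035),(.026,.0035)]]
print('ridge',proj(w,P).round(1).tolist())
P=[np.r_[np.array([.6090,-.1938])+a*ex+b*ey,.035] for a,b in[(.022,0),(0,-.022),(0,.022)]]
print('flange',proj(w,P).round(1).tolist())
E
```

```text
time: 9.45
tool_pos: [0.6086, -0.1942, 0.0519]
tool_rot: [0.01, 0.797, -0.604, 0.013]
contact_force: [0.7, 0.6, -2.6]
gripper_width: 0.04
t 9.45 pos [ 0.6086 -0.1942  0.0519] yaw -74.29 F [ 0.7  0.6 -2.6] grip 0.04
shift tool mm [ 0.7 -0.5 -0. ] turn rad [ 0.0001 -0.0338 -0.005 ] -> rows turn 0.2737298689255448
ridge [[286.8, 215.1], [272.0, 215.3]]
flange [[276.1, 191.6], [309.6, 223.1], [243.0, 224.3]]
```

View pics/w9.png

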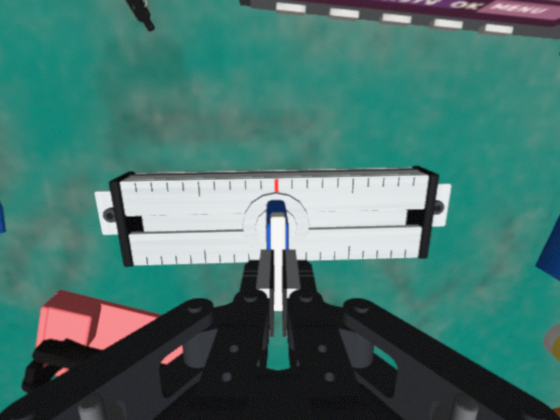

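Ridge (278,215–300) now runs across the rail at the red mark (276,184), flange 243–309 as predicted. Seat it and release.

```bash
python3 -m inch '0.0003 -0.0003 0.0006 0.0001 0 -0.005 1;0 0 0.0008 0 0 0 1;0 0 0 0 0 0 1;0 0 0 0 0 0 1;0 0 0 0 0 0 1'; python3 - <<'E'
from h import *
plan([.6092,-.1947,.052],-74)
E
```

```text
time: 9.92
tool_pos: [0.6093, -0.1948, 0.0511]
tool_rot: [0.01, 0.799, -0.6, 0.014]
contact_force: [-0.5, -1.2, 0.7]
gripper_width: 0.04
t 9.92 pos [ 0.6093 -0.1948  0.0511] yaw -73.82 F [-0.5 -1.2  0.7] grip 0.04
shift tool mm [-0.1  0.1 -0.9] turn rad [-0.0005 -0.0348  0.0032] -> rows turn 0.2800430368340436
```

```bash
python3 -m inch '0 0 0.0004 0 0 0 1;0 0 0 0 0 0 0.5;0 0 0 0 0 0 0.5;0 0 0 0 0 0 0.5;0 0 0 0 0 0 0.5' && python3 -m inch '0 0 -0.01 0 0 0 0.5;0 0 -0.02 0 0 0 0.5;0 0 -0.03 0 0 0 0.3;0 0 -0.03 0 0 0 0;0 0 -0.03 0 0 0 0;0 0 -0.015 0 0 0 0;0 0 0 0 0 0 0;0 0 0 0 0 0 0'; python3 - <<'E'
from h import *
plan([.6092,-.1947,.052],-74)
im=grab_frame('wrist')
cv2.imwrite('pics/w10.png',im)
w=camera_info('wrist')
np.save('pics/w10.npy',np.r_[w['origin'],w['rotation']])
E
```

```text
time: 10.33
tool_pos: [0.609, -0.1943, 0.0499]
tool_rot: [0.01, 0.8, -0.6, 0.013]
contact_force: [-0.2, -0.9, -0.6]
gripper_width: 0.502
time: 11.0
tool_pos: [0.6082, -0.1902, 0.1861]
tool_rot: [0.01, 0.8, -0.6, 0.015]
contact_force: [-0.2, -0.3, -0.5]
gripper_width: 0.997
t 11.0 pos [ 0.6082 -0.1902  0.1861] yaw -73.8 F [-0.2 -0.3 -0.5] grip 0.997
shift tool mm [-1.000e-01  5.000e-01  1.341e+02] turn rad [-0.0015 -0.0352  0.0035] -> rows turn 0.2831598952605944
```

View pics/w10.png

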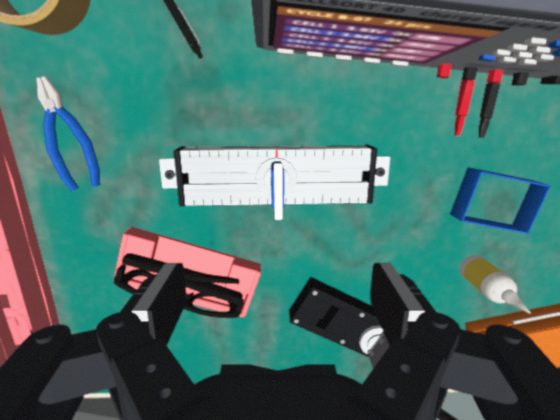

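```bash
python3 - <<'E'
from h import *
im=cv2.imread('pics/w10.png')
cv2.imwrite('pics/w10a.png',cv2.resize(im[135:230,215:340],None,fx=6,fy=6,interpolation=cv2.INTER_CUBIC))
E
```

```text
(no output)
```

View pics/w10a.png

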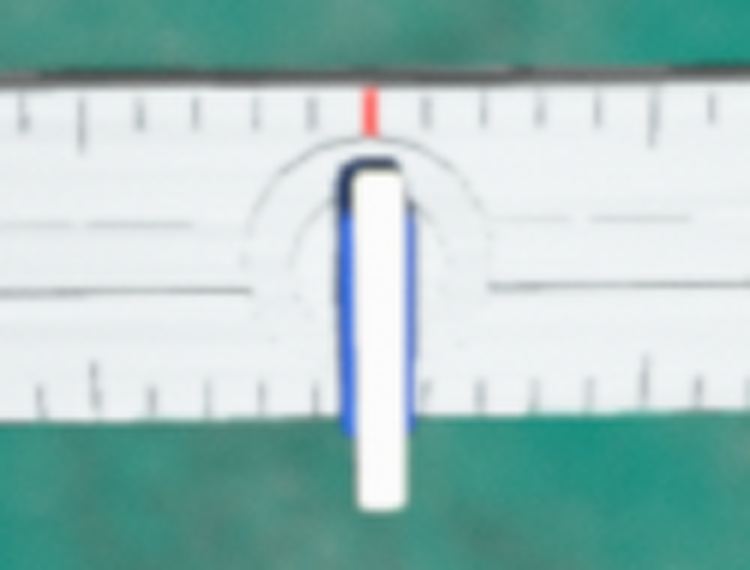

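```bash
python3 - <<'E'
from h import *
w=camera_info('wrist');a=np.load('pics/w10.npy');w['origin']=a[:3];w['rotation']=a[3:]
c=lambda xy:crop(xy,6,[215,135])
ex=np.array([np.cos(np.radians(16)),np.sin(np.radians(16))]);ey=np.array([-ex[1],ex[0]])
def rp(n,xy,zz):
    p=pix2(w,c(xy),zz);q=p[:,:2]-[.6090,-.1938];print(n,p.mean(0).round(4),np.c_[q@ex,q@ey].round(4).tolist());return p
p=rp('ridge ends',[(378,168),(382,510)],.09);d=(p[0]-p[1]);print(np.linalg.norm(d),np.degrees(np.arctan2(d[1],d[0])))
rp('ridge wid',[(353,300),(409,300)],.09)
rp('mark',[(370,88),(370.5,135)],.03)
rp('flange',[(248,240),(488,240)],.035)
rp('ticks',[(83,145),(652,143)],.03);rp('ticks',[(96,365),(645,362)],.03)
E
```

```text
ridge ends [ 0.6084 -0.1928  0.09  ] [[0.026, 0.0015], [-0.0266, 0.0008]]
0.05258149382096349 16.777987323340398
ridge wid [ 0.6149 -0.1911  0.09  ] [[0.0065, 0.0051], [0.0064, -0.0031]]
mark [ 0.6324 -0.1861  0.03  ] [[0.0287, 0.001], [0.0205, 0.0009]]
flange [ 0.6114 -0.1917  0.035 ] [[0.003, 0.0224], [0.0028, -0.0196]]
ticks [ 0.6269 -0.1875  0.03  ] [[0.0189, 0.0509], [0.0189, -0.0485]]
ticks [ 0.5886 -0.199   0.03  ] [[-0.021, 0.0503], [-0.0211, -0.0491]]
```

Rest sits within about 0.5 mm of the mark (ridge 17°, rail 16°). Now the spectacles: view the nest from above with the fingers already in grip orientation.

```bash
python3 - <<'E'
from h import *
plan([.455,-.130,.20],-3)
E
```

```text
t 11.05 pos [ 0.6072 -0.1898  0.1839] yaw -73.8 F [ 0.2 -0.2  0.1] grip 1.002
shift tool mm [-99.3 129.5 -19.2] turn rad [ 0.0214 -0.0278 -1.2356] -> rows turn 9.896695472217587
```

```bash
python3 -m inch '-0.01 0.013 -0.002 0 0 0 0;-0.02 0.026 -0.004 0 0 0 0;-0.02 0.026 -0.004 0 0 0 0;-0.02 0.026 -0.004 0 0 0 0;-0.02 0.026 -0.004 0 0 0 0;-0.01 0.013 -0.001 0 0 0 0' && python3 -m inch '0 0 0 0.0011 -0.0013 -0.06 0;0 0 0 0.0021 -0.0027 -0.12 0;0 0 0 0.0021 -0.0027 -0.12 0;0 0 0 0.0021 -0.0027 -0.12 0;0 0 0 0.0021 -0.0027 -0.12 0;0 0 0 0.0021 -0.0027 -0.12 0;0 0 0 0.0021 -0.0027 -0.12 0;0 0 0 0.0021 -0.0027 -0.12 0;0 0 0 0.0021 -0.0027 -0.12 0;0 0 0 0.0021 -0.0027 -0.12 0' && python3 -m inch '0 0 0 0.0016 -0.0023 -0.09 0;0 0 0 0 0 0 0;0 0 0 0 0 0 0'; python3 - <<'E'
from h import *
plan([.455,-.130,.20],-3)
w=camera_info('wrist')
im=grab_frame('wrist')
cv2.imwrite('pics/w11.png',im)
np.save('pics/w11.npy',np.r_[w['origin'],w['rotation']])
E
```

```text
time: 11.55
tool_pos: [0.4513, -0.1281, 0.1978]
tool_rot: [0.011, 0.8, -0.6, 0.011]
contact_force: [-0.2, 0.1, -0.8]
gripper_width: 1.003
time: 12.38
tool_pos: [0.4534, -0.1292, 0.1976]
tool_rot: [0.0, 0.997, -0.071, -0.001]
contact_force: [-0.3, -0.6, -0.4]
gripper_width: 1.004
time: 12.63
tool_pos: [0.4538, -0.1293, 0.1984]
tool_rot: [-0.001, 1.0, -0.03, -0.001]
contact_force: [-0.3, -0.3, -0.7]
gripper_width: 0.995
t 12.63 pos [ 0.4538 -0.1293  0.1984] yaw -3.47 F [-0.3 -0.3 -0.7] grip 0.995
shift tool mm [ 1.2  0.6 -1.6] turn rad [-0.001   0.0022 -0.0082] -> rows turn 0.06804082464937618
```

View pics/w11.png

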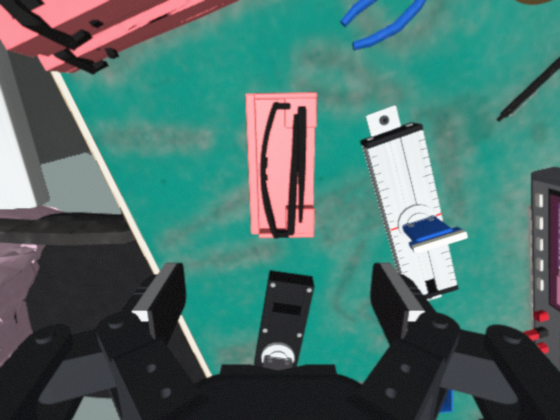

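```bash
python3 - <<'E'
from h import *
im=cv2.imread('pics/w11.png')
cv2.imwrite('pics/w11a.png',cv2.resize(im[88:243,235:330],None,fx=3.8,fy=3.8,interpolation=cv2.INTER_CUBIC))
w=camera_info('wrist');a=np.load('pics/w11.npy');w['origin']=a[:3];w['rotation']=a[3:]
print(w['origin'])
E
```

```text
[ 0.45876517 -0.05145237  0.3786913 ]
```

View pics/w11a.png

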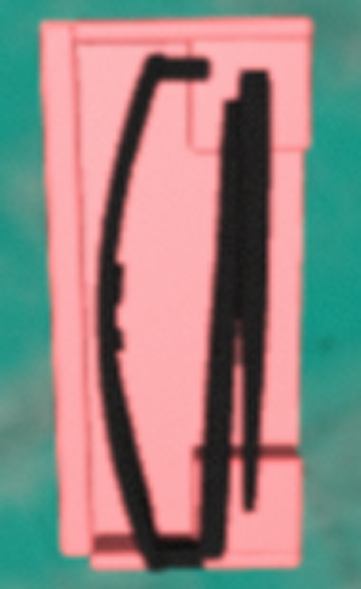

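```bash
python3 - <<'E'
from h import *
w=camera_info('wrist');a=np.load('pics/w11.npy');w['origin']=a[:3];w['rotation']=a[3:]
c=lambda xy:crop(xy,3.8,[235,88])
def rp(n,xy,zz):
    p=pix2(w,c(xy),zz);print(n,p.round(4).tolist(),p.mean(0).round(4));return p
p=rp('brow outer corners',[(150,57),(150,570)],.053);d=p[0]-p[1];print(np.linalg.norm(d),90-np.degrees(np.arctan2(d[1],d[0])))
p=rp('end rear tips',[(208,68),(217,553)],.053);d=p[0]-p[1];print(np.linalg.norm(d),90-np.degrees(np.arctan2(d[1],d[0])))
rp('front most',[(100,310)],.053); rp('back most (temple)',[(270,100),(268,300)],.053)
rp('pads',[(120,280),(120,338)],.031)
n=rp('nest shoulders back',[(313,20),(300,567)],.0245);d=n[0]-n[1];print(90-np.degrees(np.arctan2(d[1],d[0])))
rp('nest lip front',[(42,22),(62,557)],.014)
E
```

```text
brow outer corners [[0.4541, -0.053, 0.053], [0.4448, -0.1949, 0.053]] [ 0.4495 -0.1239  0.053 ]
0.14220134831036396 3.7405260238981413
end rear tips [[0.4687, -0.0566, 0.053], [0.4645, -0.1907, 0.053]] [ 0.4666 -0.1236  0.053 ]
0.1342092827321708 1.7957461020413632
front most [[0.4363, -0.1175, 0.053]] [ 0.4363 -0.1175  0.053 ]
back most (temple) [[0.4843, -0.0654, 0.053], [0.4819, -0.1175, 0.053]] [ 0.4831 -0.0915  0.053 ]
pads [[0.4412, -0.1136, 0.031], [0.4399, -0.1306, 0.031]] [ 0.4406 -0.1221  0.031 ]
nest shoulders back [[0.499, -0.0462, 0.0245], [0.4909, -0.2093, 0.0245]] [ 0.495  -0.1277  0.0245]
2.837402663507703
nest lip front [[0.4236, -0.0419, 0.014], [0.415, -0.2058, 0.014]] [ 0.4193 -0.1238  0.014 ]
```

Spectacles lie from row 57 to 570 in the crop (width ≈142 mm, front −x, pads at rows 280 and 338); centre ≈ (0.460, −0.124), yaw ≈ −3°. I'll grip at its −y side, 25 mm from centre.

```bash
python3 - <<'E'
from h import *
plan([.460,-.1487,.075],-3)
E
```

```text
t 12.68 pos [ 0.454  -0.1294  0.1988] yaw -3.45 F [-0.   0.2  0. ] grip 1.0
shift tool mm [  7.3  19.  123.8] turn rad [-0.0006  0.0014 -0.0079] -> rows turn 0.0641861597646687
```

```bash
python3 -m inch '0.0018 0.0048 0.014 0 0 -0.008 0;0.0018 0.0048 0.03 0 0 0 0;0.0018 0.0047 0.03 0 0 0 0;0.0018 0.0047 0.028 0 0 0 0;0 0 0.015 0 0 0 0;0 0 0.007 0 0 0 0;0 0 0 0 0 0 0;0 0 0 0 0 0 0;0 0 0 0 0 0 0;0 0 0 0 0 0 0'; python3 - <<'E'
from h import *
plan([.460,-.1487,.026],-3)
w=camera_info('wrist')
im=grab_frame('wrist')
cv2.imwrite('pics/w12.png',im)
np.save('pics/w12.npy',np.r_[w['origin'],w['rotation']])
E
```

```text
time: 13.52
tool_pos: [0.4624, -0.1496, 0.0785]
tool_rot: [0.001, 1.0, -0.025, 0.002]
contact_force: [0.0, -0.7, -0.8]
gripper_width: 0.997
t 13.52 pos [ 0.4624 -0.1496  0.0785] yaw -2.87 F [ 0.  -0.7 -0.8] grip 0.997
shift tool mm [-2.7 -0.9 52.5] turn rad [ 0.0018 -0.0045  0.0023] -> rows turn 0.04289730691496327
```

View pics/w12.png

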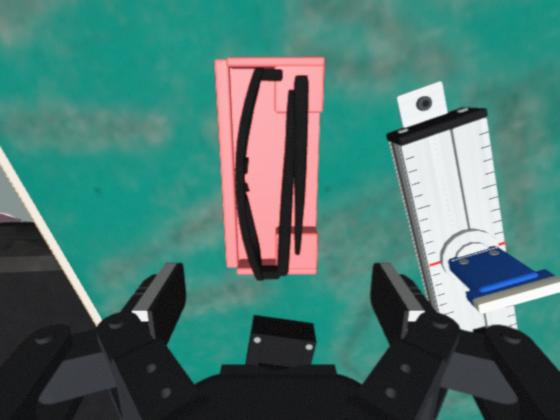

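```bash
python3 - <<'E'
from h import *
im=cv2.imread('pics/w12.png')
cv2.imwrite('pics/w12a.png',cv2.resize(im[55:285,205:335],None,fx=2.6,fy=2.6,interpolation=cv2.INTER_CUBIC))
E
```

```text
(no output)
```

View pics/w12a.png

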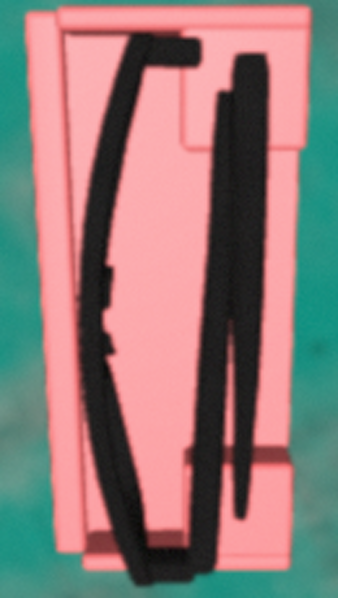

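```bash
python3 - <<'E'
from h import *
w=camera_info('wrist');a=np.load('pics/w12.npy');w['origin']=a[:3];w['rotation']=a[3:]
c=lambda xy:crop(xy,2.6,[205,55])
def rp(n,xy,zz):
    p=pix2(w,c(xy),zz);print(n,p.round(4).tolist(),p.mean(0).round(4));return p
p=rp('brow outer corners',[(135,33),(137,585)],.053);d=p[0]-p[1];print(np.linalg.norm(d),90-np.degrees(np.arctan2(d[1],d[0])))
rp('front most',[(80,320)],.053); rp('back most (temple)',[(268,70),(264,250),(262,300)],.053)
rp('front at -25',[(88,390)],.053)
rp('pads',[(110,287),(112,345)],.031)
n=rp('nest shoulders back',[(312,8),(290,568)],.0245);d=n[0]-n[1];print(90-np.degrees(np.arctan2(d[1],d[0])))
s=state();plan([.460,-.1487,.026],-3)
E
```

```text
brow outer corners [[0.4545, -0.0524, 0.053], [0.4448, -0.1953, 0.053]] [ 0.4497 -0.1238  0.053 ]
0.14320061831695863 3.8847899344561228
front most [[0.4359, -0.1185, 0.053]] [ 0.4359 -0.1185  0.053 ]
back most (temple) [[0.4846, -0.0618, 0.053], [0.4827, -0.1033, 0.053], [0.4819, -0.1158, 0.053]] [ 0.4831 -0.0936  0.053 ]
front at -25 [[0.4362, -0.1371, 0.053]] [ 0.4362 -0.1371  0.053 ]
pads [[0.4418, -0.1147, 0.031], [0.4411, -0.1312, 0.031]] [ 0.4414 -0.123   0.031 ]
nest shoulders back [[0.4989, -0.0462, 0.0245], [0.4909, -0.2089, 0.0245]] [ 0.4949 -0.1276  0.0245]
2.816607655017606
t 13.57 pos [ 0.4623 -0.1496  0.0784] yaw -2.87 F [0.4 0.3 0.8] grip 0.999
shift tool mm [-2.6 -0.8 52.4] turn rad [ 0.0017 -0.0042  0.0023] -> rows turn 0.04101141043952536
```

```bash
python3 -m inch '-0.0013 -0.0003 0.01 0 -0.002 0.005 0;-0.0012 0 0.014 0 -0.002 0.004 0;0 0 0.014 0 0 0 0;0 0 0.009 0 0 0 0;0 0 0.004 0 0 0 0;0 0 0 0 0 0 0;0 0 0 0 0 0 0;0 0 0 0 0 0 0'; python3 - <<'E'
from h import *
plan([.460,-.1492,.026],-3.4)
im=grab_frame('wrist')
cv2.imwrite('pics/w13.png',im)
E
```

```text
time: 14.23
tool_pos: [0.4593, -0.1491, 0.0265]
tool_rot: [0.001, 1.0, -0.03, -0.001]
contact_force: [0.5, -0.4, 0.5]
gripper_width: 0.996
t 14.23 pos [ 0.4593 -0.1491  0.0265] yaw -3.38 F [ 0.5 -0.4  0.5] grip 0.996
shift tool mm [0.7 0.1 0.5] turn rad [0.0011 0.0012 0.0003] -> rows turn 0.013477994627446817
```

View pics/w13.png

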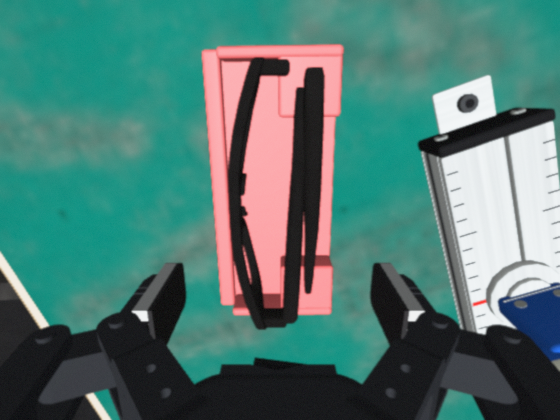

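```bash
python3 - <<'E'
from h import *
s=state();w=camera_info('wrist');r=Q(s['tool_rot']);T=lambda P:s['tool_pos']+r.apply(np.array(P,float))
print('pads at grasp, open', proj(w,T([[-.0425,0,-.013],[.0425,0,-.013],[-.0425,0,-.032],[.0425,0,-.032],[0,0,0]])).round(0).tolist())
print('specs grip pt',proj(w,[[.4585,-.1492,.05],[.460,-.1242,.053]]).round(0).tolist())
E
```

```text
pads at grasp, open [[204.0, 244.0], [353.0, 244.0], [196.0, 260.0], [361.0, 260.0], [278.0, 235.0]]
specs grip pt [[277.0, 253.0], [277.0, 211.0]]
```

```bash
python3 - <<'E'
from h import *
im=cv2.imread('pics/w13.png')
cv2.imwrite('pics/w13a.png',cv2.resize(im[220:400,90:290],None,fx=3.5,fy=3.5,interpolation=cv2.INTER_CUBIC))
s=grab_frame('scene')
cv2.imwrite('pics/s13a.png',cv2.resize(s[110:270,130:300],None,fx=3.7,fy=3.7,interpolation=cv2.INTER_CUBIC))
st=state();r=Q(st['tool_rot']);T=lambda P:st['tool_pos']+r.apply(np.array(P,float))
sc=camera_info('scene')
print('TCP in crop',((proj(sc,T([[0,0,0],[0,0,-.019],[-.0425,0,-.013],[.0425,0,-.013]]))-[130,110])*3.7).round(0).tolist())
E
```

```text
TCP in crop [[329.0, 484.0], [328.0, 461.0], [272.0, 483.0], [384.0, 455.0]]
```

View pics/w13a.png

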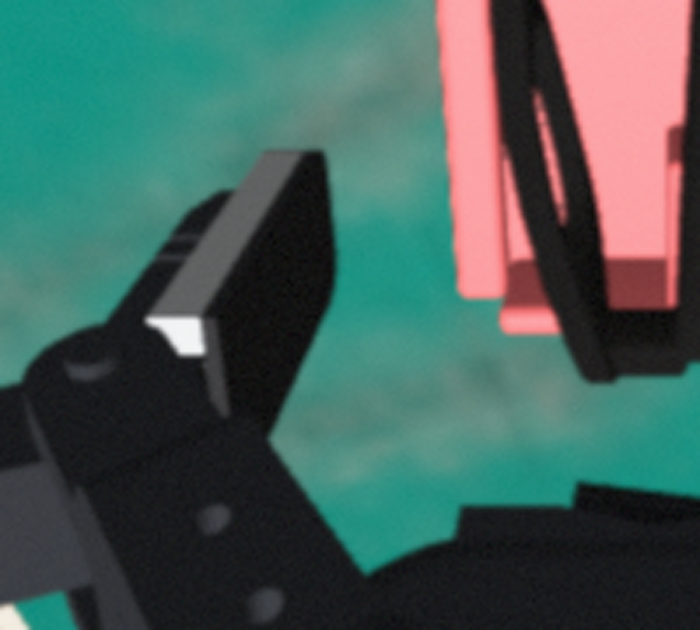

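View pics/s13a.png

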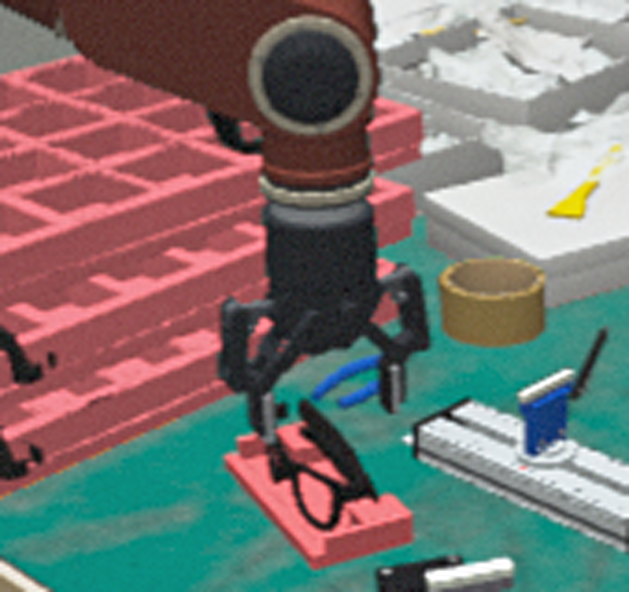

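The scene view shows the fingertips at about (268,440) and (395,410) in the crop, ~40 px higher than the projected open-tip positions (272,483), (384,455). The fingers seem to end well short of the reported TCP (so the rest was probably held by its fin). I'll triangulate the tips before gripping.

```bash
python3 - <<'E'
from h import *
s=grab_frame('scene');t=grab_frame('top')
cv2.imwrite('pics/s14.png',cv2.resize(s[175:255,180:250],None,fx=7,fy=7,interpolation=cv2.INTER_CUBIC))
cv2.imwrite('pics/t14.png',cv2.resize(t[200:320,180:320],None,fx=5,fy=5,interpolation=cv2.INTER_CUBIC))
E
```

```text
(no output)
```

View pics/s14.png

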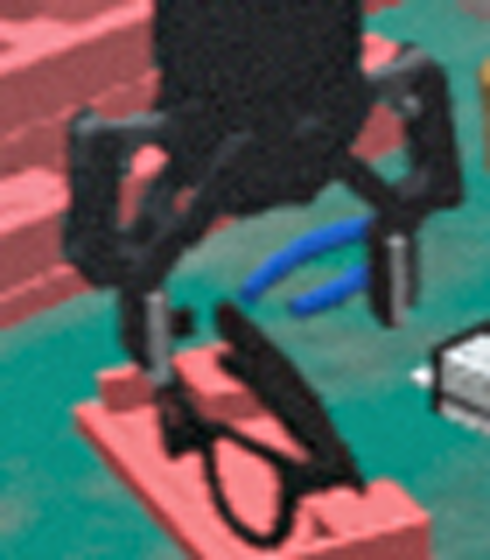

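View pics/t14.png

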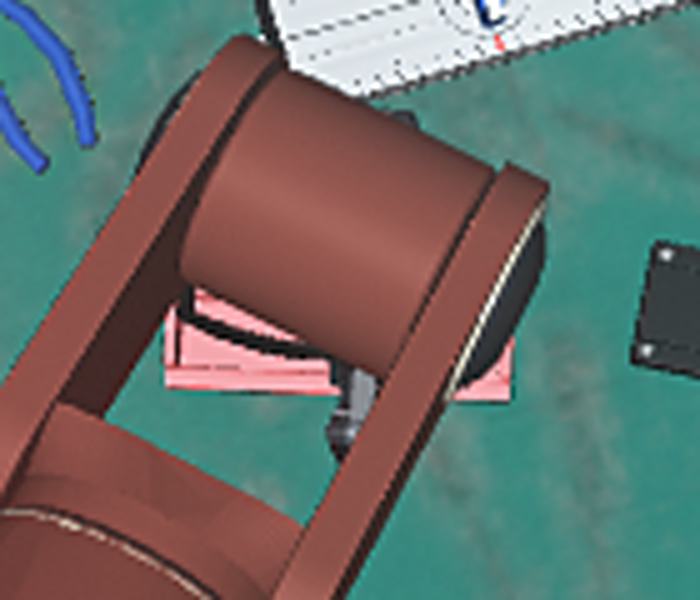

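```bash
python3 - <<'E'
from h import *
st=state();r=Q(st['tool_rot']);sc=camera_info('scene');w=camera_info('wrist')
def ray(ci,uv):
    a=pix2(ci,[uv],-5)[0];o=np.array(ci['origin']);d=a-o;return o,d/np.linalg.norm(d)
for n,u1,u2 in [('left ctr',(184.5,281),(202,229.5)),('right ctr',(371,281),(236.7,220.5))]:
    o1,d1=ray(w,u1);o2,d2=ray(sc,u2)
    A=np.c_[d1,-d2];x=np.linalg.lstsq(A,o2-o1,rcond=None)[0]
    p1=o1+d1*x[0];p2=o2+d2*x[1]
    print(n,'gap',np.linalg.norm(p1-p2),'tool',r.inv().apply((p1+p2)/2-st['tool_pos']).round(4))
E
```

```text
left ctr gap 0.001141420236222407 tool [-0.0451  0.003  -0.047 ]
right ctr gap 0.0074521141067060825 tool [ 0.047   0.0039 -0.0484]
```

Triangulation puts the open tips 47 mm behind the reported TCP (34 mm when shut), so the rest had been held by its fin. For the spectacles I must go correspondingly lower; descend in two steps with a look at force and pictures.

```bash
python3 -m inch '0.0003 0 0.006 0 0 0 0;0 0 0.008 0 0 0 0;0 0 0.005 0 0 0 0;0 0 0.003 0 0 0 0;0 0 0 0 0 0 0;0 0 0 0 0 0 0'; python3 - <<'E'
from h import *
plan([.460,-.1492,-.006],-3.4)
cv2.imwrite('pics/w15.png',grab_frame('wrist'))
s=grab_frame('scene')
cv2.imwrite('pics/s15.png',cv2.resize(s[175:260,180:265],None,fx=6.5,fy=6.5,interpolation=cv2.INTER_CUBIC))
E
```

```text
time: 14.93
tool_pos: [0.4585, -0.1485, 0.0031]
tool_rot: [-0.0, 1.0, -0.029, -0.002]
contact_force: [-1.4, 0.1, -0.6]
gripper_width: 1.0
t 14.93 pos [ 0.4585 -0.1485  0.0031] yaw -3.37 F [-1.4  0.1 -0.6] grip 1.0
shift tool mm [1.5 0.6 9.1] turn rad [0.0001 0.0035 0.0004] -> rows turn 0.028471628432307074
```

View pics/w15.png

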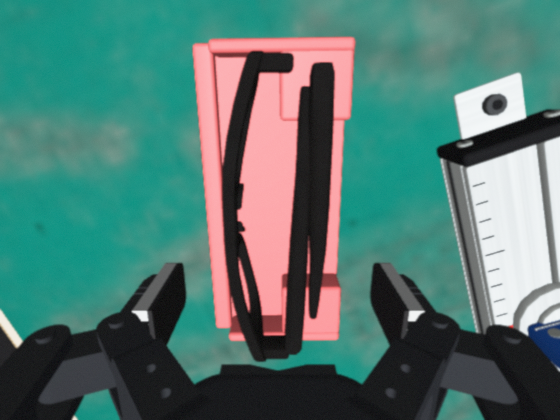

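View pics/s15.png

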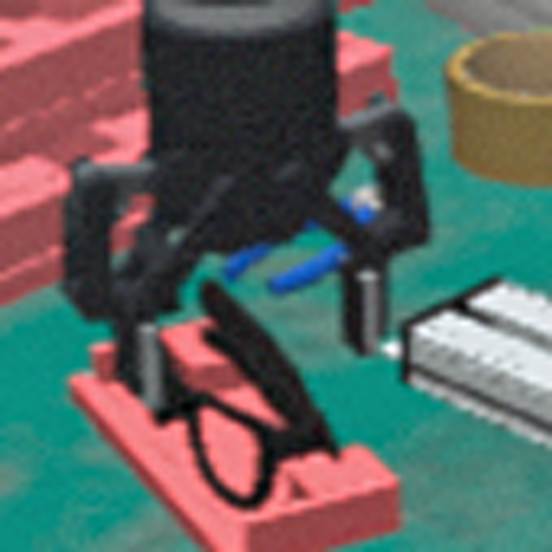

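```bash
python3 -m inch '0.0003 0 0.004 0 0 0 0;0 0 0.003 0 0 0 0;0 0 0.0015 0 0 0 0;0 0 0 0 0 0 0;0 0 0 0 0 0 0;0 0 0 0 0 0 0;0 0 0 0 0 0 0'; python3 - <<'E'
from h import *
plan([.460,-.1492,-.006],-3.4)
w=camera_info('wrist')
print('specs pts row', proj(w,[[.4585,-.1492,.05],[.4615,-.0992,.05],[.460,-.1242,.05]]).round(0).tolist())
cv2.imwrite('pics/w16.png',grab_frame('wrist'))
s=grab_frame('scene')
cv2.imwrite('pics/s16.png',cv2.resize(s[175:260,180:265],None,fx=6.5,fy=6.5,interpolation=cv2.INTER_CUBIC))
E
```

```text
time: 15.62
tool_pos: [0.4593, -0.1488, -0.0047]
tool_rot: [0.0, 1.0, -0.029, -0.001]
contact_force: [0.6, -0.6, 0.7]
gripper_width: 0.997
t 15.62 pos [ 0.4593 -0.1488 -0.0047] yaw -3.38 F [ 0.6 -0.6  0.7] grip 0.997
shift tool mm [0.7 0.3 1.3] turn rad [0.0006 0.0023 0.0004] -> rows turn 0.019383641185352476
specs pts row [[277.0, 285.0], [276.0, 175.0], [277.0, 233.0]]
```

View pics/w16.png

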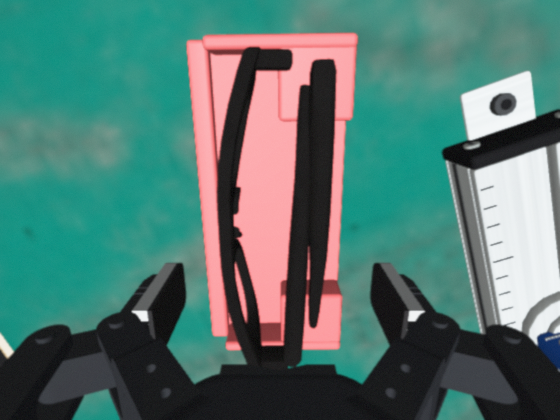

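View pics/s16.png

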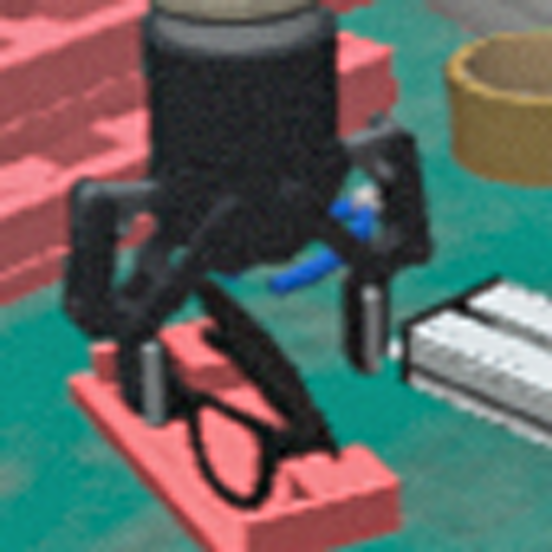

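Fingertips (183,281)/(372,281) bracket the frame at its −25 mm station. Close.

```bash
python3 -m inch '0 0 0 0 0 0 0.3;0 0 0 0 0 0 0.4;0 0 0 0 0 0 0.5;0 0 0 0 0 0 0.6;0 0 0 0 0 0 1;0 0 0 0 0 0 1;0 0 0 0 0 0 1;0 0 0 0 0 0 1'; python3 - <<'E'
from h import *
plan([.460,-.1492,-.006],-3.4)
cv2.imwrite('pics/w17.png',grab_frame('wrist'))
s=grab_frame('scene')
cv2.imwrite('pics/s17.png',cv2.resize(s[175:260,180:265],None,fx=6.5,fy=6.5,interpolation=cv2.INTER_CUBIC))
E
```

```text
time: 16.38
tool_pos: [0.46, -0.1492, -0.0041]
tool_rot: [0.001, 1.0, -0.029, -0.0]
contact_force: [0.5, -0.9, 4.3]
gripper_width: 0.485
t 16.38 pos [ 0.46   -0.1492 -0.0041] yaw -3.38 F [ 0.5 -0.9  4.3] grip 0.485
shift tool mm [ 0.  -0.   1.9] turn rad [0.0013 0.0009 0.0004] -> rows turn 0.012995055057586887
```

View pics/w17.png

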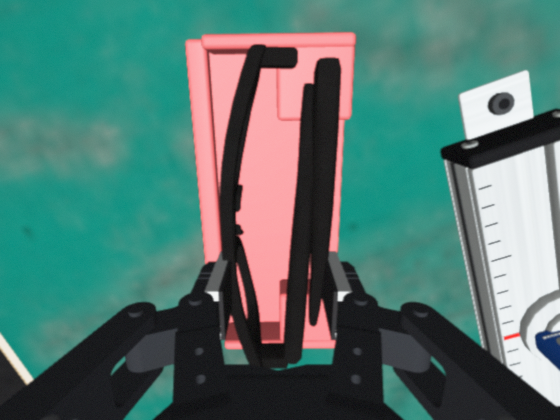

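View pics/s17.png

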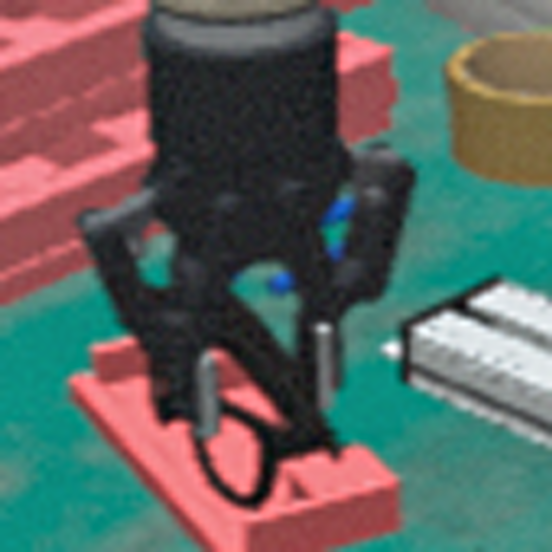

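```bash
python3 -m inch '0 0 -0.004 0 0 0 1;0 0 -0.008 0 0 0 1;0 0 -0.014 0 0 0 1;0 0 -0.02 0 0 0 1;0 0 -0.025 0 0 0 1;0 0 -0.02 0 0 0 1;0 0 -0.014 0 0 0 1;0 0 -0.008 0 0 0 1;0 0 0 0 0 0 1;0 0 0 0 0 0 1'; python3 - <<'E'
from h import *
plan([.609,-.194,.11],16.4)
w=camera_info('wrist')
np.save('pics/w18.npy',np.r_[w['origin'],w['rotation']])
cv2.imwrite('pics/w18.png',grab_frame('wrist'))
s=grab_frame('scene')
cv2.imwrite('pics/s18.png',cv2.resize(s[140:260,160:300],None,fx=5,fy=5,interpolation=cv2.INTER_CUBIC))
E
```

```text
time: 17.32
tool_pos: [0.459, -0.1485, 0.1077]
tool_rot: [0.0, 1.0, -0.029, -0.002]
contact_force: [-0.5, -0.0, -1.2]
gripper_width: 0.49
t 17.32 pos [ 0.459  -0.1485  0.1077] yaw -3.38 F [-0.5 -0.  -1.2] grip 0.49
shift tool mm [152.4  36.6  -2.8] turn rad [-0.0004  0.0033 -0.3452] -> rows turn 2.7639297695382514
```

View pics/w18.png

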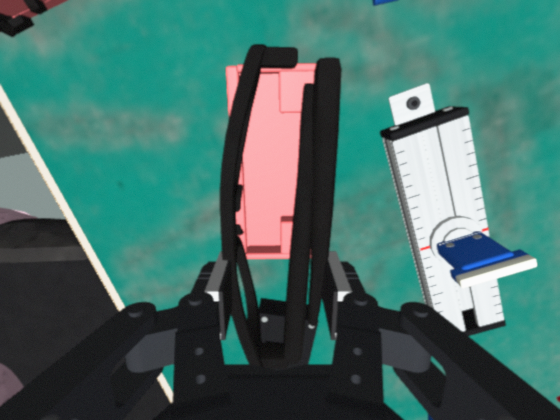

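View pics/s18.png

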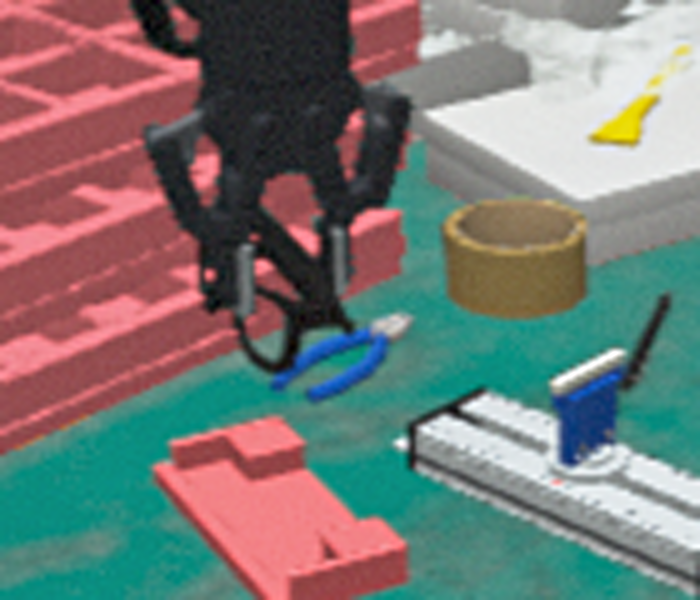

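```bash
python3 - <<'E'
import cv2
im=cv2.imread('pics/w18.png')
cv2.imwrite('pics/w18a.png',cv2.resize(im[35:275,195:355],None,fx=2.5*1,fy=2.5,interpolation=cv2.INTER_CUBIC))
cv2.imwrite('pics/w18b.png',cv2.resize(im[160:260,210:270],None,fx=6,fy=6,interpolation=cv2.INTER_CUBIC))
E
```

```text
(no output)
```

View pics/w18a.png

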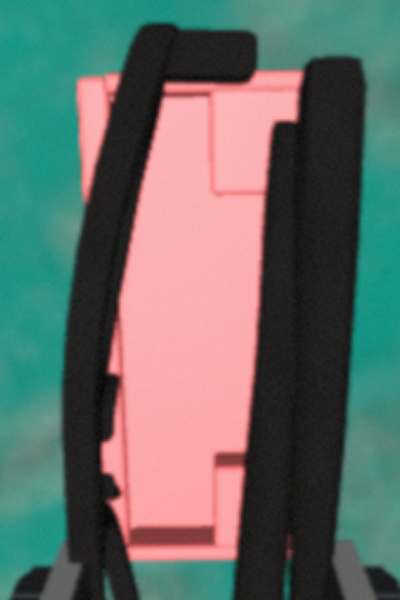

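View pics/w18b.png

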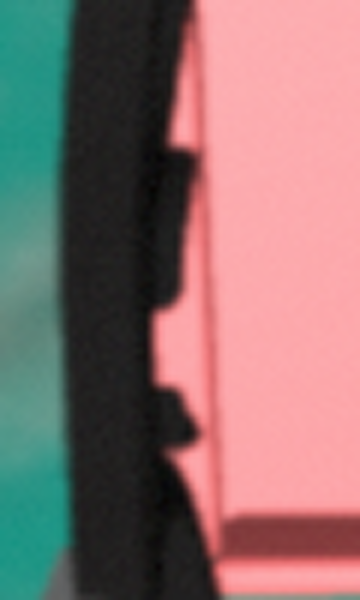

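```bash
python3 - <<'E'
from h import *
w=camera_info('wrist');a=np.load('pics/w18.npy');w['origin']=a[:3];w['rotation']=a[3:]
s=state();r=Q(s['tool_rot']);tp=np.array([.459,-.1485,.1077])
def tl(n,uv,zt):
    p=pix2(w,uv,tp[2]+zt);print(n,(r.inv().apply(p-tp)*1e3).round(1).tolist())
b=lambda xy:crop(xy,6,[210,160])
c=lambda xy:crop(xy,2.5,[195,35])
for z in (.035,.04): tl('pads narrow %g'%z,b([(170,305),(170,385)]),z)
tl('brow far corner',c([(135,28)]),.057)
tl('hinge far tip',c([(255,33),(255,78)]),.055)
tl('brow front',c([(64,400),(66,500)]),.057)
tl('brow back',c([(103,400),(100,470)]),.057)
tl('temple back',c([(362,80),(350,300),(338,500)]),.057)
E
```

```text
pads narrow 0.035 [[-19.5, -28.0, -34.9], [-19.8, -21.1, -34.9]]
pads narrow 0.04 [[-18.9, -29.7, -39.9], [-19.1, -23.1, -39.9]]
brow far corner [[-10.5, -96.3, -56.9]]
hinge far tip [[6.4, -95.9, -55.0], [6.5, -90.0, -55.0]]
brow front [[-23.4, -42.3, -56.8], [-24.1, -24.9, -56.9]]
brow back [[-17.2, -42.3, -56.9], [-18.2, -30.3, -56.9]]
temple back [[21.5, -89.5, -57.1], [21.5, -58.3, -57.1], [21.3, -24.9, -57.1]]
```

Spectacles are held level, centre at tool (−1, −25) mm, aligned within ~0.6°. Carry above the ridge.

```bash
python3 - <<'E'
from h import *
plan([.6168,-.2174,.112],16.5)
E
```

```text
t 17.42 pos [ 0.4583 -0.1482  0.1065] yaw -3.38 F [ 0.7 -0.3 -0.7] grip 0.485
shift tool mm [162.2  59.7  -6.4] turn rad [-0.0016  0.0052 -0.347 ] -> rows turn 2.778284654153804
```

```bash
python3 -m inch '0.0112 0.0047 -0.003 0 0 0 1;0.02 0.0075 -0.003 0 0 0 1;0.026 0.0095 0 0 0 0 1;0.026 0.0095 0 0 0 0 1;0.026 0.0095 0 0 0 0 1;0.026 0.0095 0 0 0 0 1;0.018 0.0065 0 0 0 0 1;0.009 0.003 0 0 0 0 1' && python3 -m inch '0 0 0 0 0.001 -0.04 1;0 0 0 0 0.001 -0.09 1;0 0 0 0 0.001 -0.09 1;0 0 0 0 0.001 -0.09 1;0 0 0 0 0.001 -0.037 1;0 0 0 0 0 0 1;0 0 0 0 0 0 1;0 0 0 0 0 0 1;0 0 0 0 0 0 1'; python3 - <<'E'
from h import *
plan([.6168,-.2174,.112],16.5)
w=camera_info('wrist')
np.save('pics/w19.npy',np.r_[w['origin'],w['rotation']])
cv2.imwrite('pics/w19.png',grab_frame('wrist'))
s=grab_frame('scene')
cv2.imwrite('pics/s19.png',cv2.resize(s[130:270,190:350],None,fx=4.8,fy=4.8,interpolation=cv2.INTER_CUBIC))
ex=np.array([np.cos(np.radians(16.5)),np.sin(np.radians(16.5))])
C=np.array([.6087,-.1937])
print('ridge pred',proj(w,[np.r_[C-.026*ex,.09],np.r_[C+.026*ex,.09]]).round(1).tolist())
E
```

```text
time: 18.08
tool_pos: [0.6186, -0.2184, 0.1115]
tool_rot: [-0.0, 1.0, -0.03, -0.002]
contact_force: [-0.7, 0.0, -0.1]
gripper_width: 0.487
time: 18.83
tool_pos: [0.6175, -0.2177, 0.1134]
tool_rot: [-0.0, 0.99, 0.143, 0.001]
contact_force: [0.4, -0.5, -0.8]
gripper_width: 0.486
t 18.83 pos [ 0.6175 -0.2177  0.1134] yaw 16.47 F [ 0.4 -0.5 -0.8] grip 0.486
shift tool mm [-0.6 -0.5  1.4] turn rad [-0.     -0.0018 -0.0005] -> rows turn 0.014707666220963278
ridge pred [[236.2, 185.1], [315.6, 184.9]]
```

View pics/w19.png

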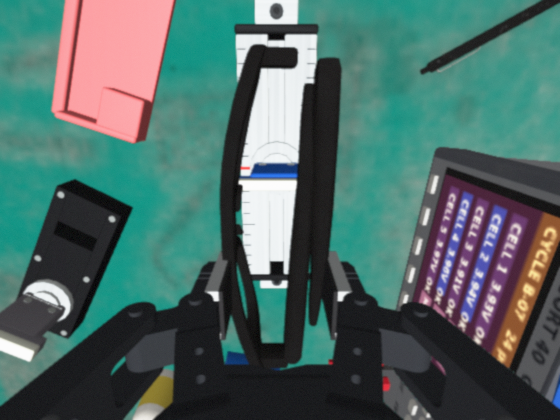

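View pics/s19.png

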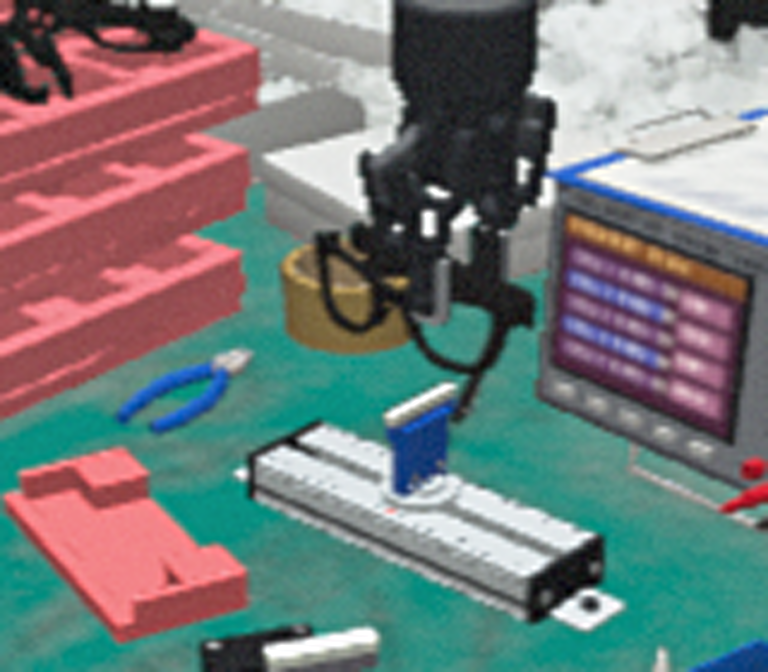

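```bash
python3 -m inch '-0.0006 -0.0005 0.005 0 0 0 1;0 0 0.01 0 0 0 1;0 0 0.012 0 0 0 1;0 0 0.007 0 0 0 1;0 0 0.003 0 0 0 1;0 0 0 0 0 0 1;0 0 0 0 0 0 1;0 0 0 0 0 0 1;0 0 0 0 0 0 1'; python3 - <<'E'
from h import *
plan([.6168,-.2174,.05],16.5)
w=camera_info('wrist')
np.save('pics/w20.npy',np.r_[w['origin'],w['rotation']])
im=grab_frame('wrist');cv2.imwrite('pics/w20.png',im)
cv2.imwrite('pics/w20a.png',cv2.resize(im[150:290,205:345],None,fx=4.2,fy=4.2,interpolation=cv2.INTER_CUBIC))
s=grab_frame('scene')
cv2.imwrite('pics/s20.png',cv2.resize(s[150:270,220:340],None,fx=5,fy=5,interpolation=cv2.INTER_CUBIC))
E
```

```text
time: 19.68
tool_pos: [0.6178, -0.2178, 0.0776]
tool_rot: [0.0, 0.99, 0.144, 0.002]
contact_force: [0.4, -0.5, -1.7]
gripper_width: 0.486
t 19.68 pos [ 0.6178 -0.2178  0.0776] yaw 16.51 F [ 0.4 -0.5 -1.7] grip 0.486
shift tool mm [-0.9 -0.7 27.6] turn rad [ 0.0014 -0.0033  0.0001] -> rows turn 0.02906190100492851
```

View pics/w20a.png

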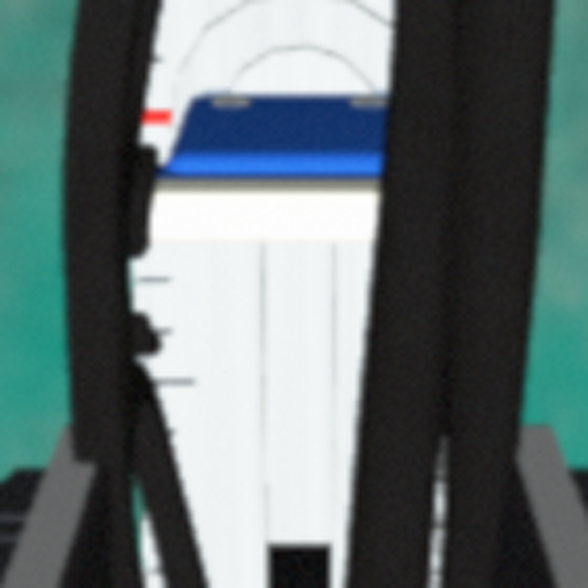

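View pics/s20.png

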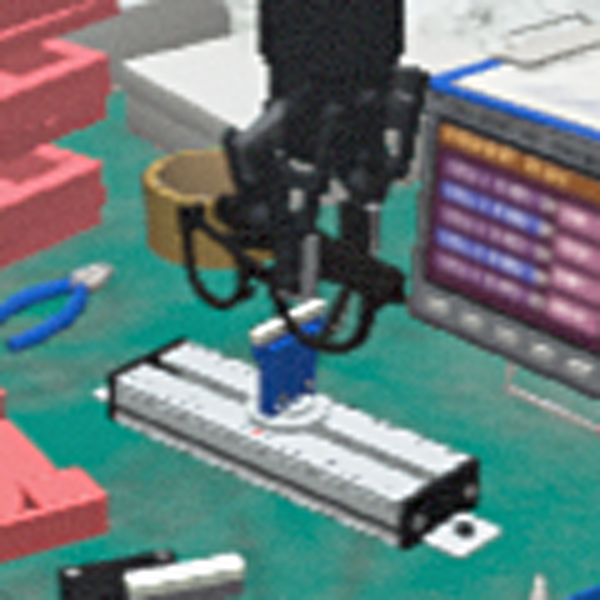

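```bash
python3 - <<'E'
from h import *
w=camera_info('wrist');a=np.load('pics/w20.npy');w['origin']=a[:3];w['rotation']=a[3:]
s=state();r=Q(s['tool_rot']);tp=s['tool_pos'];print(tp)
c=lambda xy:crop(xy,4.2,[205,150])
def tl(n,uv,z):
    p=pix2(w,uv,z);print(n,(r.inv().apply(p-tp)*1e3).round(1).tolist())
tl('ridge near left',c([(160,190),(160,242)]),.09)
tl('ridge near right',c([(370,190),(370,242)]),.09)
tl('pads',c([(140,257),(140,313)]),tp[2]+.035)
tl('pad lower ends? z+.012+.018',c([(150,147),(157,345)]),tp[2]+.030)
E
```

```text
[ 0.61767439 -0.21777714  0.07751206]
ridge near left [[-19.5, -29.2, -12.6], [-19.7, -22.1, -12.6]]
ridge near right [[7.8, -29.2, -12.5], [7.9, -22.1, -12.5]]
pads [[-19.4, -27.9, -35.1], [-19.7, -21.0, -35.1]]
pad lower ends? z+.012+.018 [[-18.4, -39.5, -30.1], [-18.5, -14.9, -30.1]]
```

Ridge lies at tool y ≈ −25.6, pads centred at −25±1: aligned. Continue down to just above contact.

```bash
python3 -m inch '-0.0009 0 0.004 0 0 0 1;0 0 0.007 0 0 0 1;0 0 0.007 0 0 0 1;0 0 0.004 0 0 0 1;0 0 0.002 0 0 0 1;0 0 0 0 0 0 1;0 0 0 0 0 0 1;0 0 0 0 0 0 1;0 0 0 0 0 0 1'; python3 - <<'E'
from h import *
plan([.6168,-.2174,.05],16.5)
w=camera_info('wrist')
im=grab_frame('wrist');cv2.imwrite('pics/w21.png',im)
cv2.imwrite('pics/w21a.png',cv2.resize(im[150:290,205:345],None,fx=4.2,fy=4.2,interpolation=cv2.INTER_CUBIC))
s=grab_frame('scene')
cv2.imwrite('pics/s21.png',cv2.resize(s[150:270,220:340],None,fx=5,fy=5,interpolation=cv2.INTER_CUBIC))
E
```

```text
time: 20.53
tool_pos: [0.6168, -0.218, 0.0533]
tool_rot: [0.0, 0.99, 0.144, 0.002]
contact_force: [0.3, -0.6, -1.5]
gripper_width: 0.486
t 20.53 pos [ 0.6168 -0.218   0.0533] yaw 16.5 F [ 0.3 -0.6 -1.5] grip 0.486
shift tool mm [ 0.2 -0.5  3.3] turn rad [ 0.001  -0.0029  0.    ] -> rows turn 0.02484874576201635
```

View pics/w21a.png

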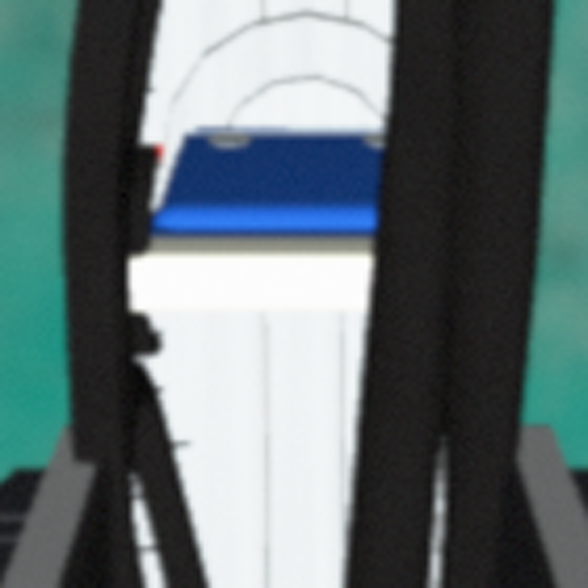

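View pics/s21.png

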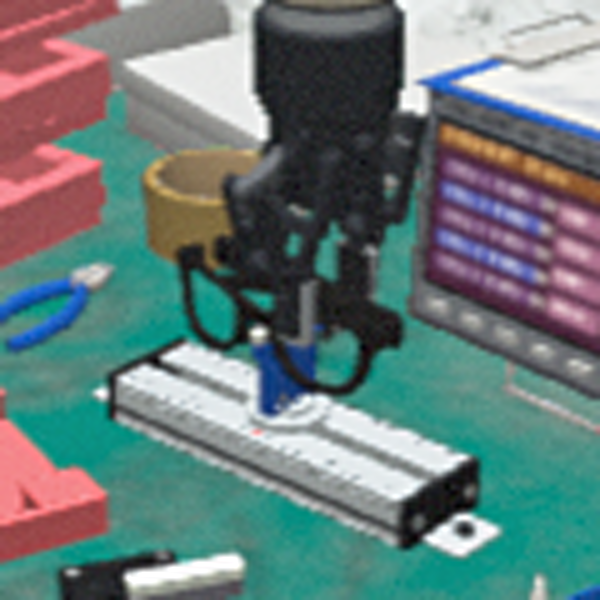

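The ridge (rows 253–310) sits exactly in the gap between the pads (253–315). Ease down to contact.

```bash
python3 -m inch '0 0 0.001 0 0 0 1;0 0 0.001 0 0 0 1;0 0 0 0 0 0 1;0 0 0 0 0 0 1' && python3 -m inch '0 0 0.0008 0 0 0 1;0 0 0 0 0 0 1;0 0 0 0 0 0 1'&& python3 -m inch '0 0 0.0008 0 0 0 1;0 0 0 0 0 0 1;0 0 0 0 0 0 1'
```

```text
time: 20.97
tool_pos: [0.6163, -0.2178, 0.0506]
tool_rot: [-0.0, 0.99, 0.144, 0.001]
contact_force: [-0.2, 0.3, 0.7]
gripper_width: 0.49
time: 21.22
tool_pos: [0.6165, -0.2178, 0.0499]
tool_rot: [0.0, 0.99, 0.144, 0.001]
contact_force: [-0.8, 0.3, -0.4]
gripper_width: 0.486
time: 21.47
tool_pos: [0.6166, -0.2179, 0.0496]
tool_rot: [0.0, 0.99, 0.144, 0.001]
contact_force: [-0.9, -0.5, 1.8]
gripper_width: 0.49
```

```bash
python3 -m inch '0 0 0.0006 0 0 0 1;0 0 0 0 0 0 1;0 0 0 0 0 0 1'; python3 -m inch '0 0 0.0005 0 0 0 1;0 0 0 0 0 0 1;0 0 0 0 0 0 1'
```

```text
time: 21.72
tool_pos: [0.6166, -0.218, 0.0495]
tool_rot: [0.0, 0.99, 0.144, 0.001]
contact_force: [-2.3, 0.2, 5.3]
gripper_width: 0.486
time: 21.97
tool_pos: [0.6166, -0.218, 0.0493]
tool_rot: [0.0, 0.99, 0.144, 0.001]
contact_force: [-1.9, 0.8, 6.3]
gripper_width: 0.482
```

```bash
python3 -m inch '0 0 -0.0005 0 0 0 1;0 0 0 0 0 0 0.5;0 0 0 0 0 0 0.47;0 0 0 0 0 0 0.44;0 0 0 0 0 0 0.4;0 0 0 0 0 0 0.3;0 0 0 0 0 0 0.2;0 0 0 0 0 0 0.2;0 0 0 0 0 0 0.2'; python3 - <<'E'
from h import *
plan([.6168,-.2174,.05],16.5)
im=grab_frame('wrist');cv2.imwrite('pics/w22.png',im)
s=grab_frame('scene')
cv2.imwrite('pics/s22.png',cv2.resize(s[150:270,220:340],None,fx=5,fy=5,interpolation=cv2.INTER_CUBIC))
E
```

```text
time: 22.72
tool_pos: [0.6164, -0.2178, 0.0485]
tool_rot: [0.0, 0.99, 0.144, 0.001]
contact_force: [0.2, -0.7, -0.3]
gripper_width: 0.795
t 22.72 pos [ 0.6164 -0.2178  0.0485] yaw 16.51 F [ 0.2 -0.7 -0.3] grip 0.795
shift tool mm [ 0.4 -0.3 -1.5] turn rad [ 0.0004 -0.0023  0.0001] -> rows turn 0.01857073826053067
```

View pics/w22.png

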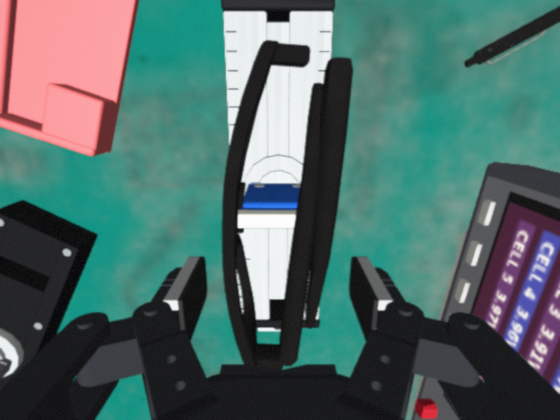

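View pics/s22.png

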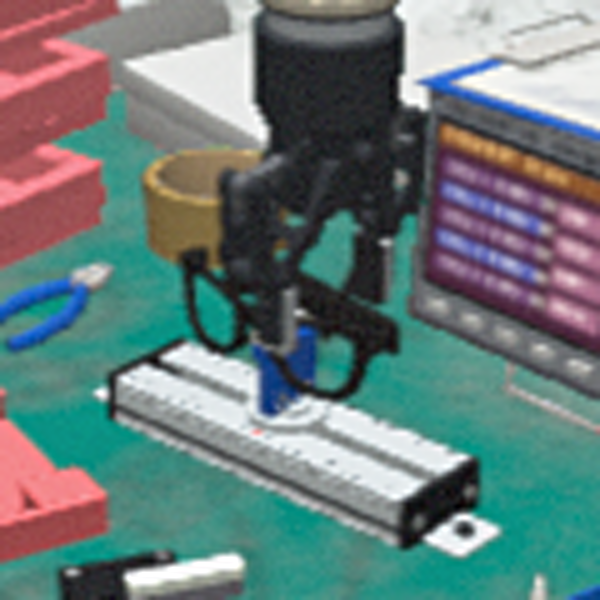

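Fingers are open and the spectacles stay on the ridge. Retreat straight up.

```bash
python3 -m inch '0 0 -0.003 0 0 0 0.2;0 0 -0.006 0 0 0 0.2;0 0 -0.01 0 0 0 0.2;0 0 -0.015 0 0 0 0.2;0 0 -0.025 0 0 0 0.2;0 0 -0.03 0 0 0 0.2;0 0 -0.03 0 0 0 0.2;0 0 -0.02 0 0 0 0.2;0 0 -0.01 0 0 0 0.2;0 0 0 0 0 0 0.2'; python3 -m inch '0 0 0 0 0 0 0.2;0 0 0 0 0 0 0.2'; python3 - <<'E'
from h import *
plan([.6168,-.2174,.05],16.5)
w=camera_info('wrist');np.save('pics/w23.npy',np.r_[w['origin'],w['rotation']])
im=grab_frame('wrist');cv2.imwrite('pics/w23.png',im)
s=grab_frame('scene')
cv2.imwrite('pics/s23.png',cv2.resize(s[180:280,220:340],None,fx=6,fy=6,interpolation=cv2.INTER_CUBIC))
E
```

```text
time: 23.65
tool_pos: [0.6181, -0.2188, 0.203]
tool_rot: [0.002, 0.99, 0.144, 0.004]
contact_force: [-0.1, -0.6, 0.1]
gripper_width: 0.797
time: 23.82
tool_pos: [0.6152, -0.2174, 0.1956]
tool_rot: [-0.001, 0.99, 0.144, -0.0]
contact_force: [-0.0, 0.4, -0.5]
gripper_width: 0.801
t 23.82 pos [ 0.6152 -0.2174  0.1956] yaw 16.5 F [-0.   0.4 -0.5] grip 0.801
shift tool mm [  1.6   0.7 145.6] turn rad [-0.0016 -0.0001  0.0001] -> rows turn 0.012671333978411817
```

View pics/w23.png

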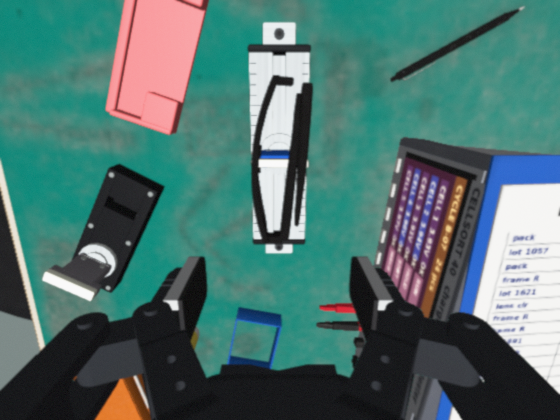

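View pics/s23.png

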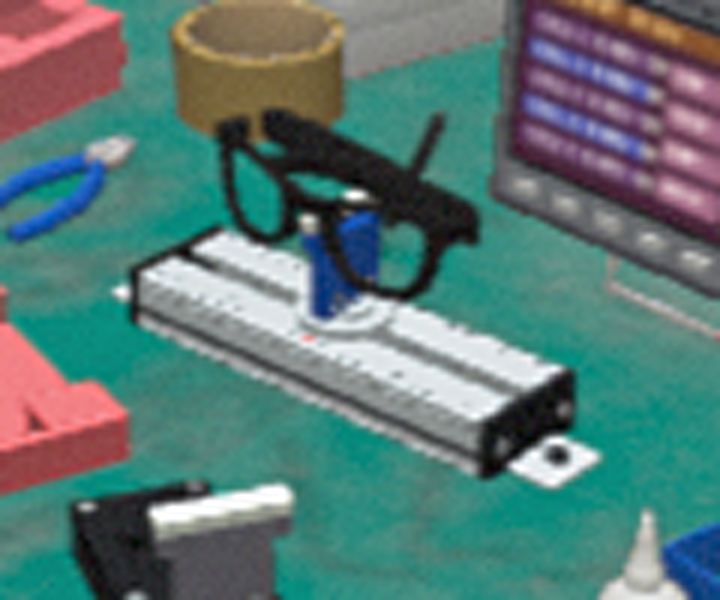

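```bash
python3 - <<'E'
import cv2
im=cv2.imread('pics/w23.png')
cv2.imwrite('pics/w23a.png',cv2.resize(im[70:260,240:325],None,fx=3.1,fy=3.1,interpolation=cv2.INTER_CUBIC))
E
```

```text
(no output)
```

View pics/w23a.png

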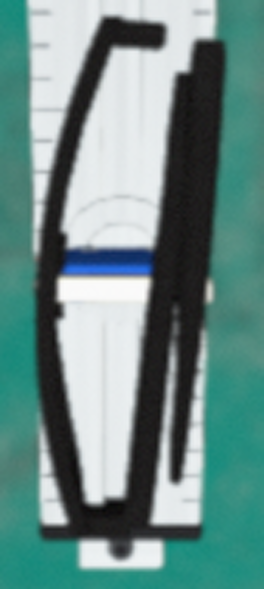

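```bash
python3 - <<'E'
from h import *
w=camera_info('wrist');a=np.load('pics/w23.npy');w['origin']=a[:3];w['rotation']=a[3:]
c=lambda xy:crop(xy,3.1,[240,70])
p=pix2(w,c([(103,18),(69,525)]),.107);d=p[0]-p[1];print(p.round(4).tolist(),np.linalg.norm(d),np.degrees(np.arctan2(d[1],d[0]))-90,p.mean(0))
p=pix2(w,c([(224,45),(212,260)]),.107);d=p[0]-p[1];print('temple',p.round(4).tolist(),np.degrees(np.arctan2(d[1],d[0]))-90)
p=pix2(w,c([(60,280),(60,302),(150,279),(150,301)]),.09);d=p[2:].mean(0)-p[:2].mean(0);print('ridge',p.round(4).tolist(),np.degrees(np.arctan2(d[1],d[0])))
p=pix2(w,c([(37,300)]),.107);print('front',p)
E
```

```text
[[0.5836, -0.1256, 0.107], [0.6126, -0.262, 0.107]] 0.13940367375116236 12.039983004741032 [ 0.59809957 -0.19381805  0.107     ]
temple [[0.6148, -0.1231, 0.107], [0.6288, -0.1758, 0.107]] 14.881931010005758
ridge [[0.5907, -0.1959, 0.09], [0.5924, -0.2021, 0.09], [0.6156, -0.1882, 0.09], [0.6175, -0.1944, 0.09]] 17.074683858107463
front [[ 0.58622482 -0.19982619  0.107     ]]
```

The spectacles hang level and free, but they swung ≈4° off the ridge's direction on release (brow ≈12.5°, ridge ≈16.8°). There is time, so I'll square them gently by closing the jaws to just short of clamping.

```bash
python3 -m inch '0 0 0 0 0 0 0.2;0 0 0 0 0 0 0.2'; python3 - <<'E'
from h import *
plan([.6169,-.2173,.052],16.8)
E
```

```text
time: 24.08
tool_pos: [0.6156, -0.2176, 0.1961]
tool_rot: [-0.001, 0.99, 0.144, 0.0]
contact_force: [0.0, -0.0, -0.1]
gripper_width: 0.801
t 24.08 pos [ 0.6156 -0.2176  0.1961] yaw 16.5 F [ 0.  -0.  -0.1] grip 0.801
shift tool mm [  1.3   0.3 144.1] turn rad [-0.0011 -0.0006 -0.0052] -> rows turn 0.042510950464499715
```

```bash
python3 -m inch '0.0009 0.0002 0.01 0 0 -0.005 0.2;0 0 0.02 0 0 0 0.2;0 0 0.03 0 0 0 0.2;0 0 0.025 0 0 0 0.2;0 0 0.016 0 0 0 0.2;0 0 0.008 0 0 0 0.2;0 0 0.003 0 0 0 0.2;0 0 0 0 0 0 0.2;0 0 0 0 0 0 0.2;0 0 0 0 0 0 0.2'; python3 - <<'E'
from h import *
plan([.6169,-.2173,.052],16.8)
E
```

```text
time: 24.92
tool_pos: [0.6185, -0.2183, 0.0875]
tool_rot: [0.001, 0.989, 0.146, 0.002]
contact_force: [1.1, 0.3, 0.8]
gripper_width: 0.805
t 24.92 pos [ 0.6185 -0.2183  0.0875] yaw 16.8 F [1.1 0.3 0.8] grip 0.805
shift tool mm [-1.4 -1.5 35.5] turn rad [ 0.0026 -0.0046 -0.0001] -> rows turn 0.04252790817567615
```

```bash
python3 -m inch '0 -0.0005 0.005 0 0 0 0.2;0 0 0.009 0 0 0 0.2;0 0 0.009 0 0 0 0.2;0 0 0.006 0 0 0 0.2;0 0 0.003 0 0 0 0.2;0 0 0.001 0 0 0 0.2;0 0 0 0 0 0 0.2;0 0 0 0 0 0 0.2;0 0 0 0 0 0 0.2;0 0 0 0 0 0 0.2'; python3 - <<'E'
from h import *
plan([.6169,-.2173,.052],16.8)
im=grab_frame('wrist');cv2.imwrite('pics/w24.png',im)
E
```

```text
time: 25.75
tool_pos: [0.6176, -0.2174, 0.0532]
tool_rot: [0.0, 0.989, 0.146, 0.002]
contact_force: [-0.3, -0.4, -0.1]
gripper_width: 0.795
t 25.75 pos [ 0.6176 -0.2174  0.0532] yaw 16.79 F [-0.3 -0.4 -0.1] grip 0.795
shift tool mm [-0.6 -0.3  1.2] turn rad [ 0.0011 -0.0031 -0.0001] -> rows turn 0.026053033980163533
```

View pics/w24.png

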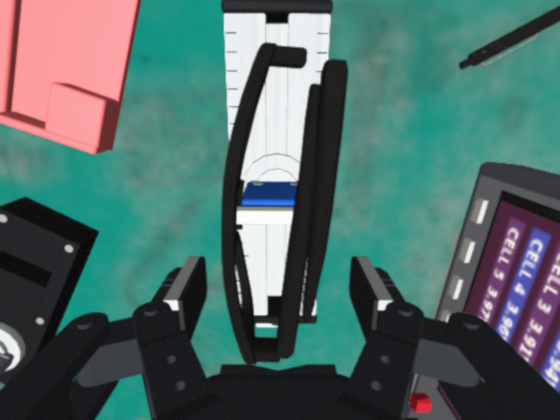

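Spectacles still turned slightly clockwise between the open fingers (fingers at 205/350). Cage gently.

```bash
python3 -m inch '0 0 0 0 0 0 0.3;0 0 0 0 0 0 0.4;0 0 0 0 0 0 0.44;0 0 0 0 0 0 0.47;0 0 0 0 0 0 0.49;0 0 0 0 0 0 0.5;0 0 0 0 0 0 0.505;0 0 0 0 0 0 0.51;0 0 0 0 0 0 0.51;0 0 0 0 0 0 0.51'; python3 - <<'E'
from h import *
plan([.6169,-.2173,.052],16.8)
im=grab_frame('wrist');cv2.imwrite('pics/w25.png',im)
E
```

```text
time: 26.63
tool_pos: [0.6174, -0.2174, 0.0527]
tool_rot: [0.0, 0.989, 0.146, 0.001]
contact_force: [-0.4, -1.1, 1.9]
gripper_width: 0.497
t 26.63 pos [ 0.6174 -0.2174  0.0527] yaw 16.79 F [-0.4 -1.1  1.9] grip 0.497
shift tool mm [-0.4 -0.2  0.7] turn rad [ 0.0008 -0.0025 -0.0002] -> rows turn 0.021084958581187373
```

View pics/w25.png

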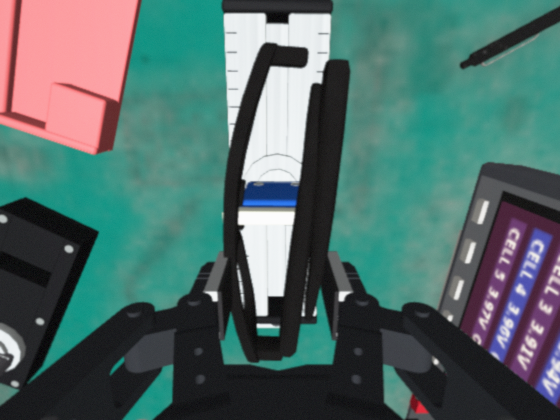

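```bash
python3 -m inch '0 0 0 0 0 0 0.53;0 0 0 0 0 0 0.55;0 0 0 0 0 0 0.55;0 0 0 0 0 0 0.55'; python3 - <<'E'
from h import *
plan([.6169,-.2173,.052],16.8)
im=grab_frame('wrist');cv2.imwrite('pics/w26.png',im)
E
```

```text
time: 27.02
tool_pos: [0.6174, -0.2175, 0.0529]
tool_rot: [0.0, 0.989, 0.146, 0.001]
contact_force: [-0.6, 0.1, 3.2]
gripper_width: 0.476
t 27.02 pos [ 0.6174 -0.2175  0.0529] yaw 16.79 F [-0.6  0.1  3.2] grip 0.476
shift tool mm [-0.5 -0.3  0.9] turn rad [ 0.0009 -0.0027 -0.0002] -> rows turn 0.022703389152940557
```

View pics/w26.png

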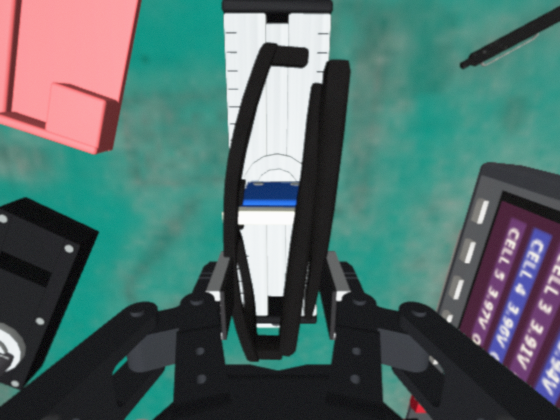

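The clamp holds the frame at its turned angle (brow is curved there), so I can turn it: lift 3 mm, rotate +4.3° about the ridge centre, and set down again.

```bash
python3 -m inch '0 0 -0.001 0 0 0 0.6;0 0 -0.002 0 0 0 0.6;0 0 0 0 0 0 0.6;0.0006 0 0 0 0 -0.025 0.6;0.0006 0 0 0 0 -0.025 0.6;0.0006 0 0 0 0 -0.025 0.6;0 0 0 0 0 0 0.6;0 0 0 0 0 0 0.6;0 0 0 0 0 0 0.6'; python3 - <<'E'
from h import *
plan([.6169,-.2173,.052],16.8)
w=camera_info('wrist');np.save('pics/w27.npy',np.r_[w['origin'],w['rotation']])
im=grab_frame('wrist');cv2.imwrite('pics/w27.png',im)
E
```

```text
time: 27.82
tool_pos: [0.6189, -0.2166, 0.0555]
tool_rot: [0.0, 0.983, 0.183, 0.001]
contact_force: [-0.1, -0.2, 0.1]
gripper_width: 0.476
t 27.82 pos [ 0.6189 -0.2166  0.0555] yaw 21.09 F [-0.1 -0.2  0.1] grip 0.476
shift tool mm [-2.1 -0.1  3.5] turn rad [ 0.0004 -0.0022  0.0749] -> rows turn 0.5997626728847717
```

View pics/w27.png

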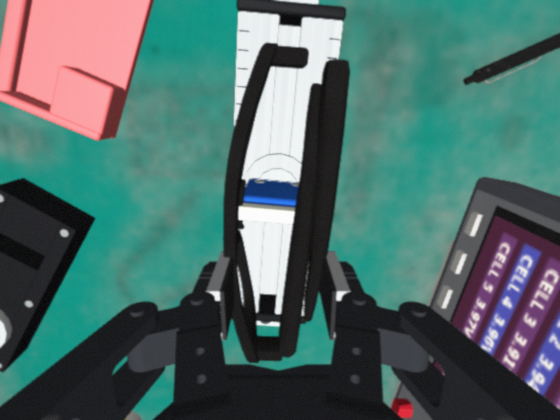

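```bash
python3 -m inch '0 0 0.001 0 0 0 0.6;0 0 0.0013 0 0 0 0.6;0 0 0 0 0 0 0.6;0 0 0 0 0 0 0.6;0 0 0 0 0 0 0.6'; python3 -m inch '0 0 0.0006 0 0 0 0.6;0 0 0 0 0 0 0.6;0 0 0 0 0 0 0.6'
```

```text
time: 28.28
tool_pos: [0.619, -0.2167, 0.0533]
tool_rot: [0.0, 0.983, 0.183, 0.001]
contact_force: [0.2, -0.3, 0.5]
gripper_width: 0.475
time: 28.53
tool_pos: [0.6191, -0.2168, 0.053]
tool_rot: [0.0, 0.983, 0.183, 0.001]
contact_force: [-1.6, -0.7, 1.5]
gripper_width: 0.472
```

```bash
python3 -m inch '0 0 0.0002 0 0 0 0.6;0 0 0 0 0 0 0.2;0 0 0 0 0 0 0.2;0 0 0 0 0 0 0.2;0 0 0 0 0 0 0.2'; python3 - <<'E'
from h import *
plan([.6169,-.2173,.052],16.8)
w=camera_info('wrist');np.save('pics/w28.npy',np.r_[w['origin'],w['rotation']])
im=grab_frame('wrist');cv2.imwrite('pics/w28.png',im)
E
```

```text
time: 28.95
tool_pos: [0.6187, -0.2166, 0.0521]
tool_rot: [-0.0, 0.983, 0.183, 0.001]
contact_force: [-0.3, 0.7, 0.5]
gripper_width: 0.805
t 28.95 pos [ 0.6187 -0.2166  0.0521] yaw 21.09 F [-0.3  0.7  0.5] grip 0.805
shift tool mm [-2.   0.   0.1] turn rad [ 0.0002 -0.002   0.0748] -> rows turn 0.5994588298824322
```

View pics/w28.png

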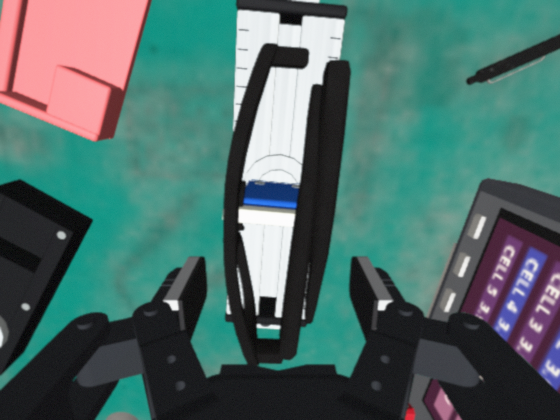

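Released with no visible turn this time (far corner still at (268,46)). Retreat up and check.

```bash
python3 -m inch '0 0 -0.003 0 0 0 0.2;0 0 -0.006 0 0 0 0.2;0 0 -0.01 0 0 0 0.2;0 0 -0.015 0 0 0 0.2;0 0 -0.025 0 0 0 0.2;0 0 -0.03 0 0 0 0.2;0 0 -0.03 0 0 0 0.2;0 0 -0.02 0 0 0 0.2;0 0 -0.01 0 0 0 0.2;0 0 0 0 0 0 0.2'; python3 -m inch '0 0 0 0 0 0 0.2;0 0 0 0 0 0 0.2;0 0 0 0 0 0 0.2;0 0 0 0 0 0 0.2'; python3 - <<'E'
from h import *
plan([.6168,-.2174,.05],16.5)
w=camera_info('wrist');np.save('pics/w29.npy',np.r_[w['origin'],w['rotation']])
im=grab_frame('wrist');cv2.imwrite('pics/w29.png',im)
cv2.imwrite('pics/w29a.png',cv2.resize(im[65:260,235:335],None,fx=3.05,fy=3.05,interpolation=cv2.INTER_CUBIC))
s=grab_frame('scene');cv2.imwrite('pics/s29full.png',s)
cv2.imwrite('pics/s29.png',cv2.resize(s[180:280,220:340],None,fx=6,fy=6,interpolation=cv2.INTER_CUBIC))
E
```

```text
time: 29.83
tool_pos: [0.6205, -0.2177, 0.2069]
tool_rot: [0.002, 0.983, 0.183, 0.004]
contact_force: [0.3, 0.8, 1.0]
gripper_width: 0.798
time: 30.17
tool_pos: [0.6176, -0.2163, 0.1991]
tool_rot: [-0.001, 0.983, 0.183, -0.0]
contact_force: [-0.6, -0.0, -0.6]
gripper_width: 0.798
t 30.17 pos [ 0.6176 -0.2163  0.1991] yaw 21.09 F [-0.6 -0.  -0.6] grip 0.798
shift tool mm [ -1.1   1.1 149.1] turn rad [-0.002   0.0003  0.0801] -> rows turn 0.6413131503016082
```

View pics/w29a.png

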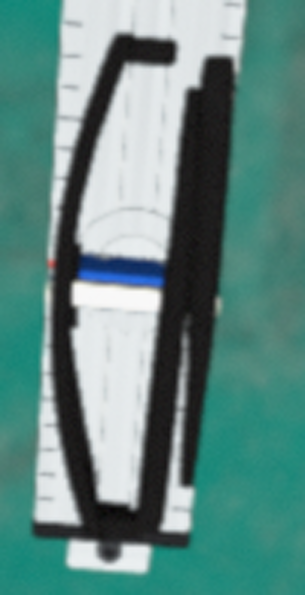

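View pics/s29.png

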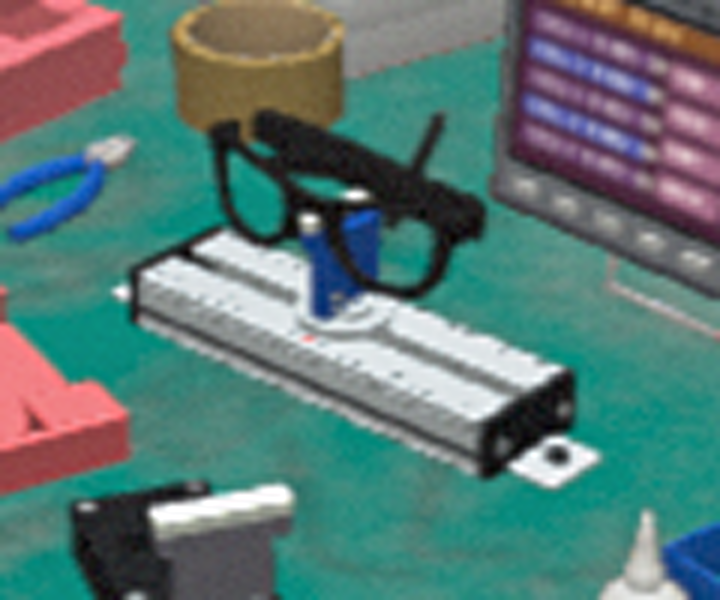

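```bash
python3 - <<'E'
from h import *
w=camera_info('wrist');a=np.load('pics/w29.npy');w['origin']=a[:3];w['rotation']=a[3:]
c=lambda xy:crop(xy,3.05,[235,65])
p=pix2(w,c([(116,36),(84,532)]),.107);d=p[0]-p[1];print(p.round(4).tolist(),np.linalg.norm(d),np.degrees(np.arctan2(d[1],d[0]))-90,p.mean(0))
yw=np.radians(16.5);m=p.mean(0)[:2]+.0103*np.array([np.cos(yw),np.sin(yw)]);q=m-np.array([.6087,-.1937]);print('center',m,'rel ridge x,y',q@[np.cos(yw),np.sin(yw)],q@[-np.sin(yw),np.cos(yw)])
p=pix2(w,c([(75,283),(75,305),(158,286),(158,309)]),.09);d=p[2:].mean(0)-p[:2].mean(0);print('ridge',np.degrees(np.arctan2(d[1],d[0])))
p=pix2(w,c([(48,298),(222,304)]),.107);print('front,temple extents at mid',p.round(4).tolist(),'ridge end',pix2(w,c([(219,306)]),.09).round(4))
# level check in scene: predicted hinge tops for level frame
sc=camera_info('scene');C=m
ex=np.array([np.cos(yw),np.sin(yw)]);ey=np.array([-ex[1],ex[0]])
for y in(.0725,-.0725):
  print('scene pred top corner',((proj(sc,[np.r_[C-.010*ex+y*ey,.107]])[0]-[220,180])*6).round(0))
E
```

```text
[[0.5787, -0.1278, 0.107], [0.6193, -0.2624, 0.107]] 0.14053431077958026 16.772851429896136 [ 0.59899791 -0.19510799  0.107     ]
center [ 0.60887375 -0.19218263] rel ridge x,y 0.0005975519697947454 0.001405539017323741
ridge 18.581822749290644
front,temple extents at mid [[0.5852, -0.1988, 0.107], [0.6315, -0.1829, 0.107]] ridge end [[ 0.6335 -0.1862  0.09  ]]
scene pred top corner [201. 117.]
scene pred top corner [454. 214.]
```

View pics/s29full.png

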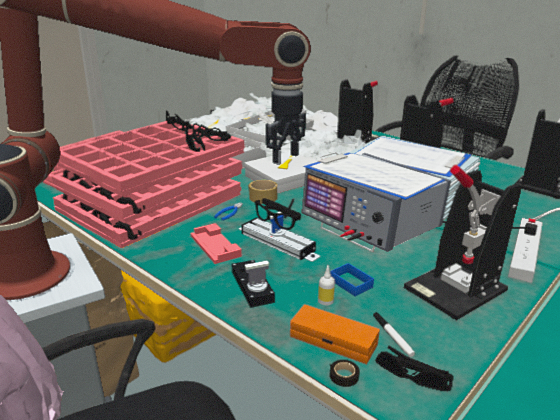

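```bash
python3 - <<'E'
from h import *
sc=camera_info('scene');s=cv2.imread('pics/s29full.png')
im=cv2.resize(s[193:237,248:308],None,fx=12,fy=12,interpolation=cv2.INTER_CUBIC)
C=np.array([.6089,-.1925]);yw=np.radians(17)
ex=np.array([np.cos(yw),np.sin(yw)]);ey=np.array([-ex[1],ex[0]])
def P(x,y,z): 
    u=(proj(sc,[np.r_[C+x*ex+y*ey,.062+z]])[0]+.5-[248,193])*12-.5; return tuple(int(v) for v in u.round())
for x,y,z in [(-.0105,.0725,.045),(-.0105,-.0725,.045),(-.0105,.0725,.039),(-.0105,-.0725,.039),(-.02,.035,0),(-.02,-.035,0),(-.023,0,.045),(.024,.06,.045),(.024,-.06,.045)]:
    cv2.circle(im,P(x,y,z),4,(0,0,255),-1)
cv2.imwrite('pics/s29z.png',im)
E
```

```text
(no output)
```

View pics/s29z.png

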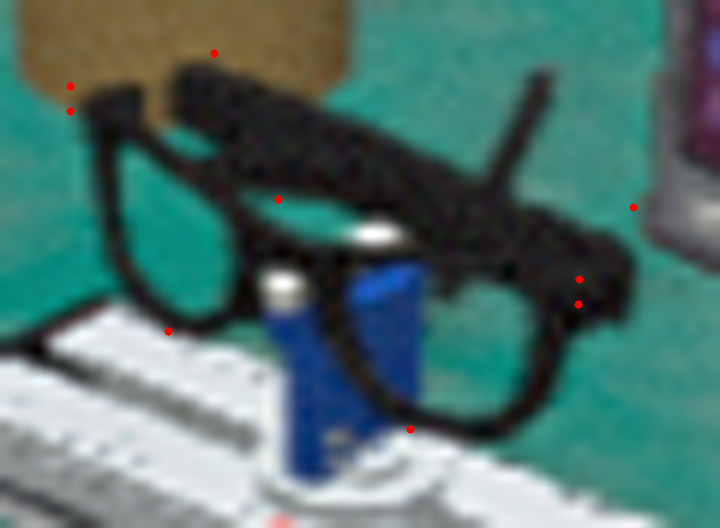

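```bash
python3 - <<'E'
from h import *
print(state()['time']); print(job_done())
E
```

```text
30.2667
the job is handed in; nothing more can be done
None
```

The job is handed in at 30.3 s of the allowed 61 s. The nose rest is caught in the rail at its red mark, and the spectacles hang on its ridge with nothing else touching them.

- **Rest:** I put the foot down through the slot with the ridge along it, turned it a quarter turn without resistance, and released it seated. It was within about 0.5 mm of the mark. The ridge measured 17–18.6° in different pictures against the rail's 16°, so it is square to within about 1–2.5°.
- **Spectacles:** The nose pads are astride the ridge, and the centre is about 1.5 mm from the ridge's centre. The first release left the frame turned about 4°. I gripped it again, lifted it 3 mm, turned it back and released it. It then measured about 17°, along the ridge to within 1–1.5°. The last scene picture shows it level to about 1°.
- **Disagreement:** The fingertips ended about 34 mm (shut) to 47 mm (open) behind the reported tool point. So the rest was actually held by its fin, not at the grip point on the blade. It tilted about 1.6° in the grip, which I corrected before inserting it. I allowed for the offset when gripping the spectacles.
- **Limits and bystanders:** Contact force readings stayed below about 7 N. The arm passed nowhere near the bin, the side cutters or the tape, and they look unmoved in the last picture.

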